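# Load the shielded test box and lower its flap

### The job

On the repair bench, take the small rectangular steel module and set it down in the nest of corner brackets on the floor of the open shielded test box. Then swing the box's flap up past vertical and lower it gently until it is fully closed, without letting it drop or slam. Leave the other things on the bench where they are.

Things in the scene. Friction and masses are not known exactly. Their poses are not given: they have to be found in the camera images.
- module_mid (a point): Centre (half-way up) of the module to be tested: a plain loose steel block 60 mm long (its x), 28 mm wide (its y) and 34 mm high (z), about 0.12 kg, with two thin dark bands and two white dots on top; it stands on the bench beside a round can and a finned heat sink. It may be turned end for end.
- nest (a point): Centre of the nest on the box's inner floor, 5 mm above the bench, 8 mm in +x from the box's centre; axes as the box. Four black L-shaped corner brackets, tops 10 mm above that floor, enclose 66 mm (x) by 34 mm (y) for the module, whose long side lies along x, either end first. The middle 45 mm of each long side is open for fingers.
- hinge (a point): Middle of the flap's hinge line, on the top edge of the box wall on the left seen from the robot, 50 mm above the bench. It is fixed to the box with the same axes as the nest: y is the hinge line and the flap, when closed, runs from it along +x.
- lug (a point): Centre of the flap's lug: round steel disc 30 mm across, 12 mm thick along the hinge line, on a neck on the flap's outer face, mid-width. Turns with the flap: x hinge to free edge, z out of the outer face. 90 mm (x), 38 mm (z) from the hinge line, 32 mm off the face; free edge 34 mm further in x. Pinch its flat sides; it can turn in the fingers.
- flap (a joint): Angle of the flap (124 x 150 x 6 mm aluminium, about 0.28 kg): 0 closed, level on the box; 1.57 upright; 2.32 on its open stop, leaning 43 degrees past upright to the left, free edge hanging above the lug, so reach the lug obliquely from the upper left. Closes up and over to the right. Free hinge, light damping: it falls if let go.
- capcan_mid (a point): Centre of a loose upright aluminium can, 36 mm across, 48 mm high; a bystander.
- heatsink_mid (a point): Centre of a loose finned aluminium heat sink, 50 by 50 by 26 mm high; a bystander.
- driver_grip (a point): Handle of a loose screwdriver lying on the bench; a bystander.
- meter: Grey hand multimeter lying on its back, 185 by 90 by 40 mm, origin at its underside; a bystander.
- testbox: Shielded test box: fixed open aluminium box, outside 120 mm (x) by 150 mm (y) by 50 mm high, walls and floor 5 mm; origin under its centre. x points from the hinged side, which is on the left seen from the robot, to the right-hand side (yaw about -90 degrees); y along the hinge; z up.
- tub: Loose white plastic cup, 90 mm across, 80 mm high, at the back left; origin at its underside; a bystander.
- spool: Loose grey spool, 60 mm across, 45 mm high, at the back right; origin at its underside; a bystander.
Mind the look-alikes: they are no part of the job. What is shaped like the part that bears module_mid but turquoise is not meant.

How it is judged:
On the way, in this order (a step that is already met when the one before it is completed fails the run):
1. the module lies flat in the nest and is let go, with the flap still open (horizontal distance between module_mid and nest below 0.007 m and z of module_mid in the frame of nest below 0.021 m and angle between the x axis of module_mid and the x axis of nest, either way round below 0.2 rad and angle between module_mid's own z axis and vertical below 0.1 rad and contact force between the fingers and module below 0.1 N and value of joint flap above 1.8 rad), for 0.2 s.
2. the flap has been swung past vertical towards closed (value of joint flap below 1.45 rad).
At the end, for the whole second after the job is handed in: The flap is closed to within 0.03 rad and still, and the module stands flat (within 0.1 rad) in the nest, its centre within 7 mm of the nest's centre seen from above and not more than 21 mm above the inner floor, its long side within 0.2 rad of the nest's (value of joint flap below 0.03 rad and velocity of joint flap between -0.05 and 0.05 rad/s and horizontal distance between module_mid and nest below 0.007 m and z of module_mid in the frame of nest below 0.021 m and angle between the x axis of module_mid and the x axis of nest, either way round below 0.2 rad and angle between module_mid's own z axis and vertical below 0.1 rad); the robot touches nothing.
It fails at once if the flap drops or slams: it closes faster than 2 rad/s within the last 0.4 rad (value of joint flap below 0.4 rad and velocity of joint flap below -2 rad/s).
It fails at once if a bystander (can, heat sink, screwdriver, multimeter, cup or spool) is moved more than 30 mm (distance of any of capcan_mid, heatsink_mid, driver_grip, meter, tub, spool from where it was at the start of the episode above 0.03 m).
It also fails if it takes over 59 s, if anything falls off the work surface, if the arm or the gripper's body presses on something with over 40 N, if the wrist force passes 120 N, or if a joint passes its speed limit or range.

### The arm

A 6-joint arm with a two-finger parallel gripper is mounted at the origin on the work surface. World frame = base frame: x ahead of the robot, y to its left, z up, the work surface at z = 0. Lengths are in m, angles in rad, forces in N, time in s.
With the tool pointing down it reaches from about 0.35 to 0.85 m from the base axis. Payload 8.1 kg.
Tool frame: the origin (TCP) lies midway between the tips of the shut fingers; the grasp point (between the pads) lies 19 mm behind it; x points along the fingers, z is the direction in which the jaws open and shut, and the axes are right-handed (so a half turn about x gives the same grasp; the last joint's range is limited). The gripper opens to 85 mm and grips with 20 to 120 N. Pads are 22 mm wide; open, the fingers measure 114 mm over their backs; the gripper's body (76 mm by 85 mm) begins 54 mm behind the grasp point. The pads swing forward as they close: fully open they stand 13 mm farther back than shut.
Start: joints at [1.092, 0.13, 1.488, -0, 1.523, -0.085], TCP at [0.23, 0.554, 0.202] pointing down, gripper open.
Joint ranges: [-2.96, 2.96], [-0.89, 2.26], [0.02, 2.5], [-1.34, 4.48], [0, 2.73], [-2.66, 2.66]. Speed limits (rad/s): [2.39, 2.39, 2.79, 3.14, 3.14, 3.14].

### API

Orientations are given as a unit quaternion [x, y, z, w].
In Python, from plant import status, vision, ticket, spotter gives the robot as it stands. The module is installed in compiled form; this text tells all that it offers.
- The arm moves only by the tool step_arm, never from a script. Its argument "motion" is text: rows parted by semicolons, each of 5 numbers parted by spaces: the shift along the tool's x, y, z in m, then the turn about the tool's x in rad, then the closure, from 0 (fully open) to 1 (shut). In form: x y z yaw jaw; .... A call has 1 to 12 rows; each row is the pose to reach, as a shift and turn from the pose commanded when the call began, along the tool's axes at that moment; what a row does not reach only later rows make up. A row lasts 1/12 s, in which the tool goes at most 41.7 mm and 7.16 degrees, less where a joint would pass 70% of its speed; a pose out of reach is approached as far as the arm can. A call with a gripper value outside its range is refused whole. The fingers move at their own pace and stop on an object; "squeeze" is the grip in N (left out, the last holds). Time passes only in rows, so rows that repeat a pose let the fingers close. It gives the time, the measured TCP pose, the force and the opening at its end, in the units of the state.
- status.read_state(): the state, without advancing time (a new reading comes with each control period).
- vision.read_camera(name): name is "scene" or "top"; returns a dict with "image" (420x560x3 uint8, red, green, blue), "K" (3x3 intrinsics, pixels), "rvec" (rotation vector, rad) and "tvec" (3), from world to camera coordinates, as OpenCV has them. Camera axes: x right, y down, z forward; pixel columns grow to the right and rows downward; lengths in m; the calibration is good to about 2 mm. A picture is of the moment at which its call begins. There is no depth.
- ticket.job_done(): hands the job in, once; it reports no verdict.
Trained networks look in the newest picture that a camera, given by its name, has taken for a name from the list of things; names that differ only in an ending like _2 or _b are one class to them, and where a whole thing is asked for, a point or a joint stands for the part that bears it (a point fixed in the world has none). Each returns a list of dicts, best first, with "score" (0 to 1); they miss things now and then, are a little off and sometimes report something else, mostly with a low value. They report only what shows in the picture. A call takes as long as a camera call. They do not tell look-alikes from the thing itself.
- spotter.spot_in(label, camera): "rect" ([left, top, width, height] in pixels, round what is visible of it).
- spotter.cut_out(label, camera): "pixels" (420x560 bool, what is visible of it) and "rect" ([left, top, width, height] in pixels, round what is visible of it).
- spotter.place_of(label, camera): "position" ([column, row] in pixels: a listed point, or the origin of a listed thing).
The state is a dict: "clock": time; "qpos": joint angles; "joint_vel": joint speeds; "tau": joint torques, N m; "position": TCP position; "orientation": TCP orientation; "ft_force": force on the tool from outside, world axes, zero at the start; "ft_torque": the same for the moment, N m; "width": finger opening in m.
Only numpy, scipy, OpenCV 4.12 (cv2) and the standard library are available. Lean on these libraries where they do the work, as an engineer would, in place of code of your own. Each camera call takes 0.05 s, during which the arm holds its last target.

## Working session

There is one attempt and no reset: what is moved stays moved. The work goes in short steps, Python scripts to look and compute and a tool call to move; the robot and the scene stay as the last step left them, time stands still between calls to the robot, and variables do not carry over. Pictures are saved under pics/ and viewed, and the job is handed in when it is done.

Besides the shell and the picture viewer there is one more tool, called by a JSON object that holds its "name" and its "arguments", one argument or row to a line. step_arm: Moves the arm, as the interface text tells. Its arguments: {"type":"object","properties":{"motion":{"type":"string"},"squeeze":{"type":"number"}},"required":["motion"]}

```bash
mkdir -p pics
cat > h.py <<'E'
import numpy as np, cv2, json
from scipy.spatial.transform import Rotation as R
from plant import status, vision, ticket, spotter
def cam(n):
    c=vision.read_camera(n); return c
def save(c,f,crop=None,scale=1):
    im=c["image"][:,:,::-1].copy()
    if crop: l,t,w,h=crop; im=im[t:t+h,l:l+w]
    if scale!=1: im=cv2.resize(im,None,fx=scale,fy=scale,interpolation=cv2.INTER_CUBIC)
    cv2.imwrite("pics/"+f,im)
def ray(c,px):
    Rm=cv2.Rodrigues(np.array(c["rvec"],float))[0]; t=np.array(c["tvec"],float).ravel()
    d=np.linalg.inv(np.array(c["K"]))@np.array([px[0],px[1],1.]); return -Rm.T@t, Rm.T@d
def onz(c,px,z):
    o,d=ray(c,px); return o+d*(z-o[2])/d[2]
def tri(cs,pxs):
    A=np.zeros((3,3));b=np.zeros(3)
    for c,p in zip(cs,pxs):
        o,d=ray(c,p); d=d/np.linalg.norm(d); P=np.eye(3)-np.outer(d,d); A+=P;b+=P@o
    X=np.linalg.solve(A,b); return X
def proj(c,X):
    return cv2.projectPoints(np.array(X,float).reshape(-1,3),np.array(c["rvec"],float),np.array(c["tvec"],float),np.array(c["K"],float),None)[0].reshape(-1,2)
E
python3 - <<'E'
from h import *
cs={n:cam(n) for n in("scene","top")}
for n,c in cs.items():
    save(c,f"a_{n}.png"); print(n,ray(c,(280,210)))
s=status.read_state(); print({k:np.round(v,4).tolist() for k,v in s.items()})
for l in ["module_mid","nest","hinge","lug","capcan_mid","heatsink_mid","driver_grip","meter","testbox","tub","spool"]:
    for n in cs:
        print(l,n,[(np.round(d["position"],1).tolist(),round(d["score"],2)) for d in spotter.place_of(l,n)][:4])
E
```

```text
scene (array([ 1.08447902, -0.37126077,  0.75603338]), array([-0.52762614,  0.43116647, -0.73203898]))
top (array([0.41470957, 0.01537847, 1.02103243]), array([ 0.20302343, -0.00310662, -0.97924693]))
{'clock': 0.1, 'qpos': [1.0916, 0.1311, 1.4892, -0.0, 1.523, -0.0854], 'joint_vel': [0.0002, -0.0013, -0.0042, 0.002, 0.0007, -0.0012], 'tau': [0.0012, -57.0958, -50.1937, -0.0002, 0.0082, 0.0001], 'position': [0.2299, 0.5536, 0.2013], 'orientation': [-0.3928, 0.5887, 0.3922, 0.5876], 'ft_force': [-0.0395, 0.0617, -0.2491], 'ft_torque': [0.0262, 0.0151, 0.0674], 'width': 0.0856}
module_mid scene [([155.1, 291.4], 0.89), ([167.6, 335.5], 0.86)]
module_mid top [([407.3, 227.2], 0.91), ([408.3, 185.7], 0.71)]
nest scene [([256.4, 233.9], 0.79), ([136.4, 249.1], 0.65)]
nest top [([291.1, 232.9], 0.97)]
hinge scene [([274.6, 203.9], 0.82)]
hinge top [([266.0, 239.8], 0.63)]
lug scene [([295.0, 167.4], 0.76)]
lug top [([227.6, 250.6], 0.96)]
capcan_mid scene [([85.0, 280.0], 0.67)]
capcan_mid top [([452.3, 273.2], 0.52)]
heatsink_mid scene [([136.5, 248.5], 0.94), ([405.8, 187.6], 0.52)]
heatsink_mid top [([400.0, 281.9], 0.73)]
driver_grip scene [([327.2, 147.1], 0.71)]
driver_grip top [([151.6, 295.8], 0.96)]
meter scene [([405.1, 185.7], 0.71)]
meter top [([127.2, 194.9], 0.98), ([288.5, 235.5], 0.61)]
testbox scene [([260.3, 230.1], 0.8), ([135.6, 250.7], 0.69), ([276.7, 203.1], 0.5)]
testbox top [([290.6, 234.6], 0.91)]
tub scene [([385.5, 232.9], 0.75)]
tub top [([192.5, 164.6], 0.61)]
spool scene [([285.2, 304.4], 0.69)]
spool top [([320.1, 158.4], 0.77), ([404.5, 227.3], 0.45)]
```

View pics/a_scene.png

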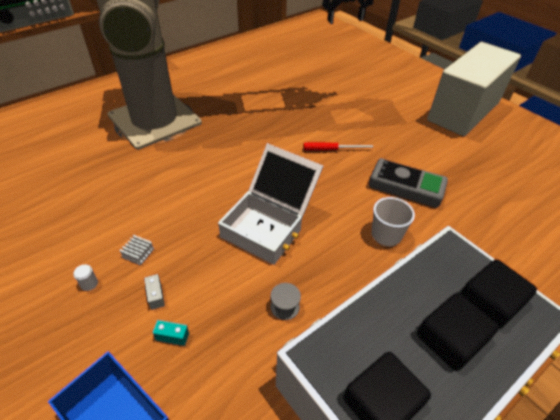

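View pics/a_top.png

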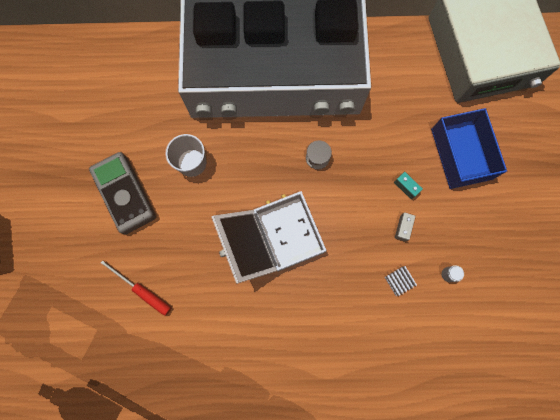

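Run:
```python
from h import *
cs={n:cam(n) for n in("scene","top")}
save(cs["top"],"b_top.png",(360,150,130,150),4); save(cs["scene"],"b_scene.png",(60,220,160,150),4)
```

```text
(no output)
```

View crops.

View pics/b_top.png

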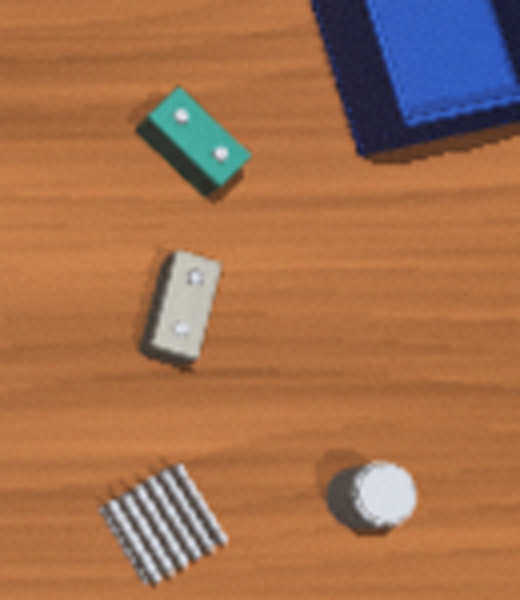

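View pics/b_scene.png

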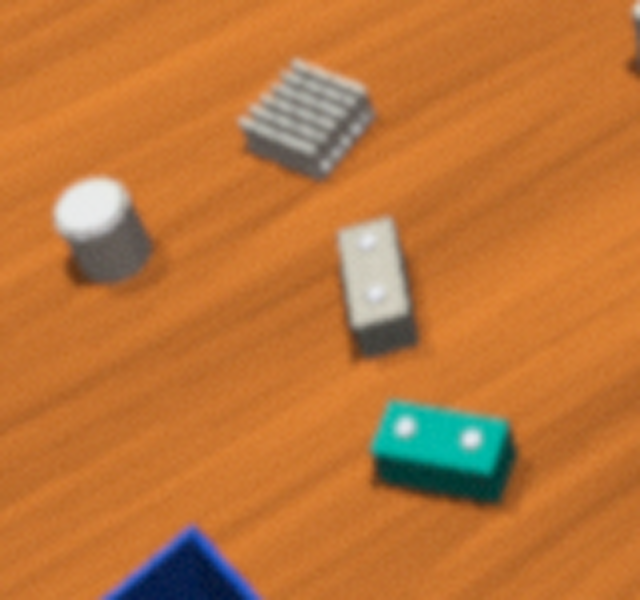

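Run:
```python
from h import *
cs={n:cam(n) for n in("scene","top")}
C=[cs["top"],cs["scene"]]
print("module tri",tri(C,[(407,227.2),(155.1,291.4)]))
for l in ["module_mid"]:
  for n in cs:
    for d in spotter.cut_out(l,n)[:2]:
        m=d["pixels"].astype(np.uint8); r=cv2.minAreaRect(cv2.findNonZero(m)); print(n,d["rect"],d["score"],r)
        b=cv2.boxPoints(r); print(np.round([onz(cs[n],p,.034) for p in b],4).tolist())
        np.save(f"m_{n}_{int(d['rect'][1])}.npy",m)
for l,p in dict(nest=[(291.1,232.9),(256.4,233.9)],hinge=[(266,239.8),(274.6,203.9)],lug=[(227.6,250.6),(295,167.4)]).items():
    X=tri(C,p); print(l,X,[proj(c,X)-q for c,q in zip(C,p)])
print("nest z5",onz(C[0],(291.1,232.9),.005),onz(C[1],(256.4,233.9),.005))
save(cs["top"],"c_top.png",(205,180,130,110),5);save(cs["scene"],"c_scene.png",(205,135,130,130),5)
```

```text
module tri [ 0.57677831 -0.28333858  0.017772  ]
scene [142.6, 276.3, 24.1, 33.0] 0.9 ((154.4038543701172, 292.5192565917969), (34.12420654296875, 16.669870376586914), 78.69007110595703)
[[0.5445, -0.2877, 0.034], [0.5573, -0.2573, 0.034], [0.6354, -0.2823, 0.034], [0.6228, -0.3106, 0.034]]
scene [150.4, 322.1, 34.0, 20.6] 0.89 ((170.47879028320312, 333.100830078125), (35.07328414916992, 20.18902587890625), 11.888657569885254)
[[0.678, -0.3339, 0.034], [0.6464, -0.31, 0.034], [0.6986, -0.2656, 0.034], [0.728, -0.2908, 0.034]]
top [396.3, 212.9, 18.4, 27.1] 0.72 ((404.88677978515625, 226.39622497558594), (14.834939002990723, 26.922666549682617), 15.94539737701416)
[[0.5499, -0.2498, 0.034], [0.6105, -0.2713, 0.034], [0.6001, -0.3038, 0.034], [0.5398, -0.2819, 0.034]]
top [395.0, 173.7, 27.0, 27.3] 0.55 ((407.7500305175781, 185.24998474121094), (25.45584487915039, 16.26345443725586), 45.0)
[[0.6819, -0.2566, 0.034], [0.7096, -0.2859, 0.034], [0.6646, -0.3249, 0.034], [0.6373, -0.2957, 0.034]]
nest [ 5.68370479e-01 -1.56885774e-02  2.58393222e-04] [array([[0.97077917, 0.55275434]]), array([[ 1.12717145, -0.13337062]])]
hinge [0.54888439 0.04707886 0.04628835] [array([[-0.65675682, -0.403994  ]]), array([[-0.73772108,  0.0933654 ]])]
lug [0.52036082 0.12905427 0.09760006] [array([[-0.9212806 , -0.60057996]]), array([[-0.97639611,  0.15480903]])]
nest z5 [ 0.56903315 -0.01326109  0.005     ] [ 0.5703523  -0.02026874  0.005     ]
```

View pics/c_top.png

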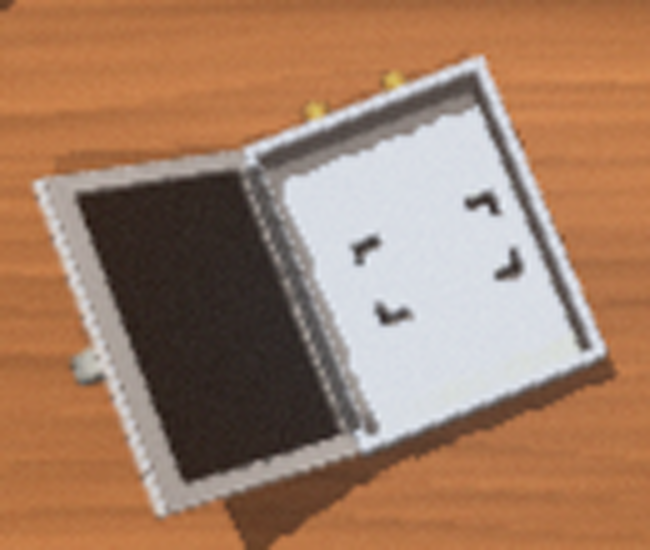

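View pics/c_scene.png

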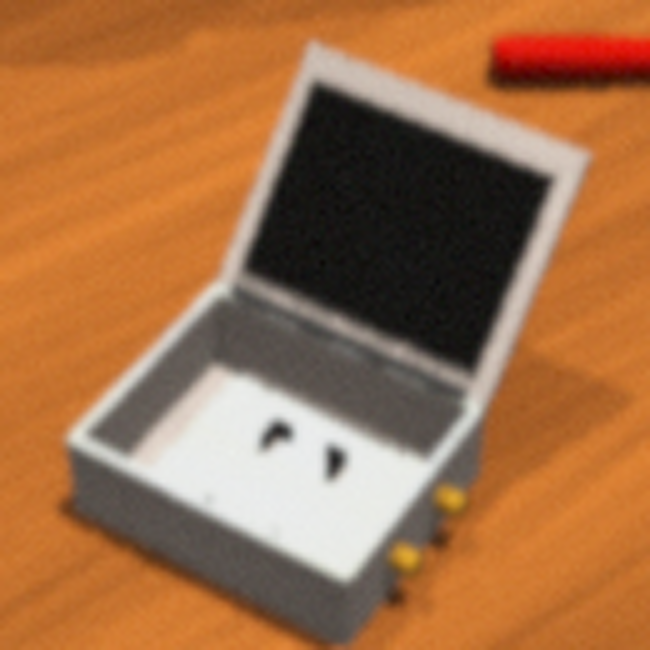

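```bash
cat > fit.py <<'E'
from h import *
from scipy.optimize import least_squares
def wp(p,P):
    x,y,a=p[:3]; P=np.atleast_2d(P); c,s=np.cos(a),np.sin(a)
    return np.c_[x+c*P[:,0]-s*P[:,1], y+s*P[:,0]+c*P[:,1], P[:,2]]
def fl(q,X,y,z): return [-.06+X*np.cos(q)-z*np.sin(q),y,.05+X*np.sin(q)+z*np.cos(q)]
if __name__=="__main__":
    cs={n:cam(n) for n in("scene","top")}
    u=lambda L,ox,oy:(np.array(L,float)+.5)/5-.5+[ox,oy]
    T=u([(483,58),(605,352),(362,450),(245,155),(40,180),(163,515)],205,180)
    S=u([(75,440),(350,580),(222,288),(485,405),(312,42),(590,155),(75,505),(345,645)],205,135)
    a,b=.06,.075
    def res(p):
        q=p[3]
        pt=[(a,b,.05),(a,-b,.05),(-a,-b,.05),(-a,b,.05),fl(q,.124,b,0),fl(q,.124,-b,0)]
        ps=[(a,-b,.05),(a,b,.05),(-a,-b,.05),(-a,b,.05),fl(q,.124,-b,0),fl(q,.124,b,0),(a,-b,0),(a,b,0)]
        return np.r_[(proj(cs["top"],wp(p,pt))-T).ravel(),(proj(cs["scene"],wp(p,ps))-S).ravel()]
    r=least_squares(res,[.566,-.005,-1.2,2.3],loss="soft_l1"); print(r.x,np.round(res(r.x).reshape(-1,2),1).tolist())
    for sel in(slice(0,12),slice(12,None)):
        rr=least_squares(lambda p:res(p)[sel],r.x,loss="soft_l1"); print(rr.x)
    p=r.x; np.save("box.npy",p)
    print("nest",wp(p,[.008,0,.005]),"hinge",wp(p,[-.06,0,.05]),"lug",wp(p,fl(p[3],.09,0,.038)))
    # module
    k=[(408.75,219.25),(405.5,232)]
    for q in k: print(onz(cs["top"],(q[0]-.4,q[1]-.4),.034))
    m=[(368+.5)/4-.5+60,(241.5)/4-.5+220],[(376.5)/4-.5+60,(293.5)/4-.5+220]
    for q in m: print(onz(cs["scene"],q,.034))
    # silhouette fit of module
    rs=[]
    mk={n:[d for d in spotter.cut_out("module_mid",n)] for n in cs}
    sel={n:min(mk[n],key=lambda d:np.linalg.norm(np.array(d["rect"][:2])-(np.array([142,276]) if n=="scene" else np.array([396,213]))))["pixels"].astype(np.uint8) for n in cs}
    B=np.array([(i,j,k) for i in(-.03,.03) for j in(-.014,.014) for k in(0,.034)])
    def cost(p,names):
        e=0
        for n in names:
            h=cv2.convexHull(((proj(cs[n],wp(p,B))+.5)*8-.5).astype(np.float32)).astype(np.int32)
            im=np.zeros((420*8,560*8),np.uint8) if 0 else None
            x0,y0,w,hh=cv2.boundingRect(sel[n]); x0-=10;y0-=10;w+=20;hh+=20
            im=np.zeros((hh*8,w*8),np.uint8); cv2.fillConvexPoly(im,h-[x0*8,y0*8],1)
            im=im.reshape(hh,8,w,8).mean((1,3)); e+=np.abs(im-sel[n][y0:y0+hh,x0:x0+w]).sum()
        return e
    from scipy.optimize import minimize
    for names in (["top"],["scene"],["top","scene"]):
        best=min((minimize(cost,[.576,-.282,a0],args=(names,),method="Nelder-Mead",options=dict(initial_simplex=[[.576,-.282,a0],[.584,-.282,a0],[.576,-.274,a0],[.576,-.282,a0+.15]])) for a0 in(-.2,-.35)),key=lambda r:r.fun)
        print(names,best.x,best.fun)
E
python3 fit.py
```

```text
[ 0.56999849 -0.00798087 -1.21174451  2.33136938] [[-0.0, -0.7], [0.7, 0.3], [-0.1, 0.4], [-0.6, -1.4], [-0.4, -0.4], [0.2, 0.1], [-1.7, -0.6], [-0.4, -0.0], [-0.9, -1.5], [0.3, -0.2], [0.0, -0.2], [0.2, -0.5], [0.2, 0.5], [0.4, 0.7]]
[ 0.56947643 -0.00803501 -1.21204602  2.32875913]
[ 0.5707366  -0.00779451 -1.21664267  2.30098476]
nest [[ 0.57280959 -0.01547071  0.005     ]] hinge [[0.54891529 0.04819296 0.05      ]] lug [[0.51744192 0.13205024 0.0890049 ]]
[ 0.59249894 -0.28604522  0.034     ]
[ 0.56267037 -0.27623343  0.034     ]
[ 0.56064744 -0.27604091  0.034     ]
[ 0.59103225 -0.28650659  0.034     ]
['top'] [ 0.57790589 -0.28172755 -0.30754195] 34.234375
['scene'] [ 0.57865672 -0.2818755  -0.32417866] 45.578125
['top', 'scene'] [ 0.57794659 -0.28182938 -0.31373289] 79.140625
```

```bash
cat > mv.py <<'E'
from h import *
import sys
def rel(target,zang=None):
    s=status.read_state(); Rm=R.from_quat(s["orientation"]).as_matrix(); p=np.array(s["position"])
    cur=np.arctan2(Rm[1,2],Rm[0,2]); print("t",round(s["clock"],2),"pos",np.round(p,4),"zang",round(cur,4),"down err",np.round(Rm[:,0],4),"w",round(s["width"],4),"F",np.round(s["ft_force"],1),"q6",np.round(s["qpos"],2))
    d=Rm.T@(np.array(target)-p); out=np.round(d,4)
    if zang is not None:
        e=(zang-cur+np.pi/2)%np.pi-np.pi/2; print("turn",round(-e,4),end=" ")
    print("shift",out); return out
if __name__=="__main__":
    a=[float(v) for v in sys.argv[1:]]; rel(a[:3],a[3] if len(a)>3 else None)
E
python3 mv.py 0.577 -0.2815 0.10 1.249
python3 - <<'E'
from h import *
s=status.read_state(); print(R.from_quat(s["orientation"]).as_matrix().round(3))
c=cam("top"); print(onz(c,(np.array([437.5,258.5])/5-.5+[205,180]),.012))
E
```

```text
t 1.7 pos [0.2302 0.5541 0.2023] zang 1.177 down err [ 0.  0. -1.] w 0.0853 F [0.6 0.4 0.5] q6 [ 1.09  0.13  1.49  0.    1.52 -0.09]
turn -0.072 shift [ 0.1023 -0.6409 -0.6386]
[[ 0.    -0.923  0.384]
 [ 0.     0.384  0.923]
 [-1.     0.     0.   ]]
[ 0.57200375 -0.0152966   0.012     ]
```

{"name": "step_arm", "arguments": {
  "motion": "0 -0.02 -0.02 0 0; 0 -0.045 -0.045 0 0; 0 -0.072 -0.072 0 0; 0 -0.1 -0.1 0 0; 0 -0.128 -0.128 0 0; 0 -0.156 -0.156 0 0; 0 -0.184 -0.184 0 0; 0 -0.212 -0.212 0 0; 0 -0.24 -0.24 0 0; 0 -0.268 -0.268 0 0; 0 -0.296 -0.296 -0.03 0; 0 -0.324 -0.324 -0.072 0",
  "squeeze": 40
}}

```text
clock: 2.75
position: [0.4055, 0.1288, 0.2027]
orientation: [-0.414, 0.573, 0.414, 0.574]
ft_force: [1.1, 0.5, -0.4]
width: 0.0852
```

```bash
python3 mv.py 0.577 -0.2815 0.20 1.249
```

```text
t 2.75 pos [0.4055 0.1288 0.2027] zang 1.2503 down err [ 1.2e-03  2.0e-04 -1.0e+00] w 0.0852 F [ 1.1  0.5 -0.4] q6 [ 0.19 -0.36  1.94  0.    1.56 -1.06]
turn 0.0013 shift [ 0.0028 -0.292  -0.3353]
```

{"name": "step_arm", "arguments": {
  "motion": "0 -0.026 -0.03 0 0; 0 -0.052 -0.06 0 0; 0 -0.078 -0.09 0 0; 0 -0.105 -0.12 0 0; 0 -0.131 -0.15 0 0; 0 -0.157 -0.18 0 0; 0 -0.183 -0.21 0 0; 0 -0.21 -0.24 0 0; 0 -0.236 -0.27 0 0; 0 -0.262 -0.3 0 0; 0.02 -0.28 -0.325 0 0; 0.05 -0.292 -0.3353 0 0"
}}

```text
clock: 3.75
position: [0.5785, -0.2855, 0.1557]
orientation: [-0.415, 0.573, 0.41, 0.575]
ft_force: [-0.3, -0.3, 0.2]
width: 0.0853
```

{"name": "step_arm", "arguments": {
  "motion": "0.02 0 0 0 0; 0.04 0 0 0 0; 0.04 0 0 0 0"
}}

```text
clock: 4.0
position: [0.573, -0.2786, 0.1063]
orientation: [-0.41, 0.575, 0.416, 0.573]
ft_force: [-0.9, 1.0, -1.1]
width: 0.0853
```

```bash
python3 mv.py 0.577 -0.2815 0.006 1.249
python3 - <<'E'
from h import *
cs={n:cam(n) for n in("scene","top")}
save(cs["top"],"d_top.png",(340,160,150,140),4); save(cs["scene"],"d_scene.png",(80,200,150,150),4)
E
```

```text
t 4.0 pos [ 0.573  -0.2786  0.1063] zang 1.2482 down err [-0.0075  0.0044 -1.    ] w 0.0853 F [-0.9  1.  -1.1] q6 [-0.53  0.3   1.47  0.    1.38 -1.78]
turn -0.0008 shift [ 0.1003 -0.0056 -0.0016]
```

View pics/d_top.png

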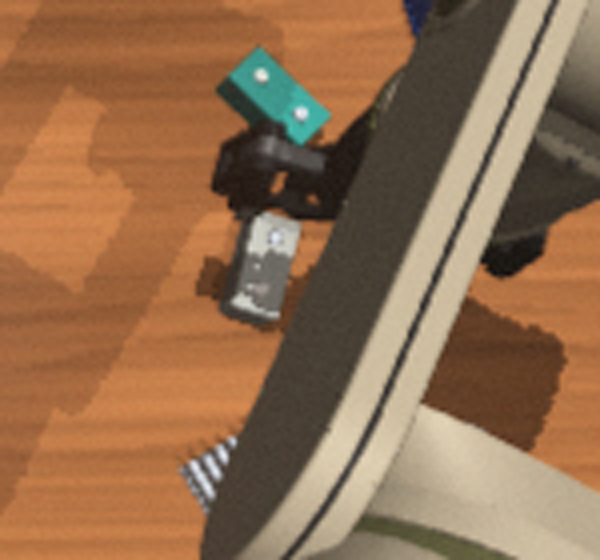

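View pics/d_scene.png

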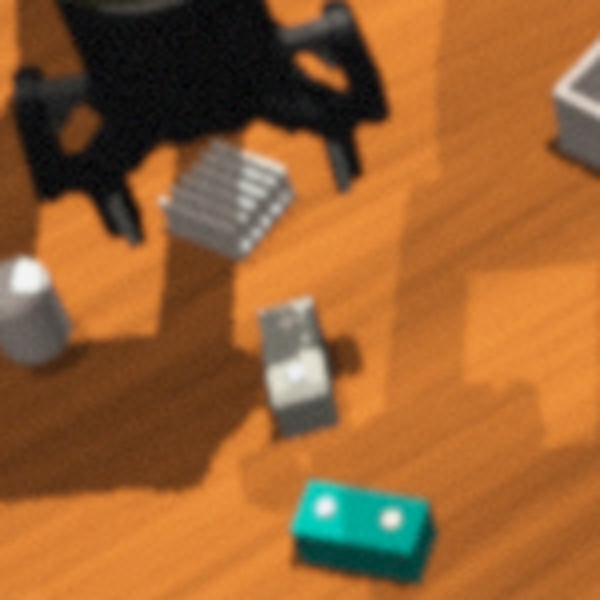

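```bash
python3 mv.py 0.577 -0.2815 0.006 1.249
```

```text
t 4.1 pos [ 0.5754 -0.2795  0.1117] zang 1.2489 down err [-0.0018  0.0011 -1.    ] w 0.0856 F [0.4 0.7 1.6] q6 [-0.53  0.29  1.47 -0.    1.38 -1.78]
turn -0.0001 shift [ 0.1057 -0.0024 -0.0014]
```

{"name": "step_arm", "arguments": {
  "motion": "0.02 -0.001 -0.001 0 0; 0.04 -0.002 -0.001 0 0; 0.06 -0.002 -0.001 0 0; 0.06 -0.002 -0.001 0 0; 0.06 -0.002 -0.001 0 0"
}}

```text
clock: 4.52
position: [0.5778, -0.2812, 0.0533]
orientation: [-0.414, 0.574, 0.414, 0.574]
ft_force: [-0.1, -0.0, 0.3]
width: 0.0854
```

```bash
for i in 1 2; do python3 mv.py 0.577 -0.2815 0.006 1.249;done
```

```text
t 4.52 pos [ 0.5778 -0.2812  0.0533] zang 1.2495 down err [-1.e-04 -0.e+00 -1.e+00] w 0.0854 F [-0.1 -0.   0.3] q6 [-0.53  0.35  1.51 -0.    1.28 -1.78]
turn 0.0005 shift [ 0.0473  0.0006 -0.0005]
t 4.52 pos [ 0.5778 -0.2812  0.0533] zang 1.2495 down err [-1.e-04 -0.e+00 -1.e+00] w 0.0854 F [-0.1 -0.   0.3] q6 [-0.53  0.35  1.51 -0.    1.28 -1.78]
turn 0.0005 shift [ 0.0473  0.0006 -0.0005]
```

{"name": "step_arm", "arguments": {
  "motion": "0.02 0.0006 -0.0005 0 0; 0.035 0.0006 -0.0005 0 0; 0.047 0.0006 -0.0005 0 0; 0.047 0.0006 -0.0005 0 0.4; 0.047 0.0006 -0.0005 0 1; 0.047 0.0006 -0.0005 0 1; 0.047 0.0006 -0.0005 0 1; 0.047 0.0006 -0.0005 0 1; 0.047 0.0006 -0.0005 0 1; 0.047 0.0006 -0.0005 0 1",
  "squeeze": 40
}}

```text
clock: 5.35
position: [0.5772, -0.2819, 0.0058]
orientation: [-0.414, 0.574, 0.413, 0.574]
ft_force: [-0.0, 0.0, -0.2]
width: 0.0003
```

```bash
for i in 1 ; do python3 mv.py 0.577 -0.2815 0.006 1.249;done
```

```text
t 5.35 pos [ 0.5772 -0.2819  0.0058] zang 1.249 down err [ 7.e-04 -4.e-04 -1.e+00] w 0.0003 F [-0.   0.  -0.2] q6 [-0.53  0.41  1.53  0.    1.2  -1.78]
turn -0.0 shift [-0.0002  0.0003  0.0003]
```

Run:
```python
from h import *
cs={n:cam(n) for n in("scene","top")}
save(cs["top"],"e_top.png",(340,160,150,140),4); save(cs["scene"],"e_scene.png",(80,200,150,150),4)
s=status.read_state(); print(s["width"],proj(cs["scene"],[s["position"]]),proj(cs["top"],[s["position"]]))
```

```text
0.00035720635662166275 [[155.4261825  294.35163627]] [[403.57174776 227.46014348]]
```

View pics/e_top.png

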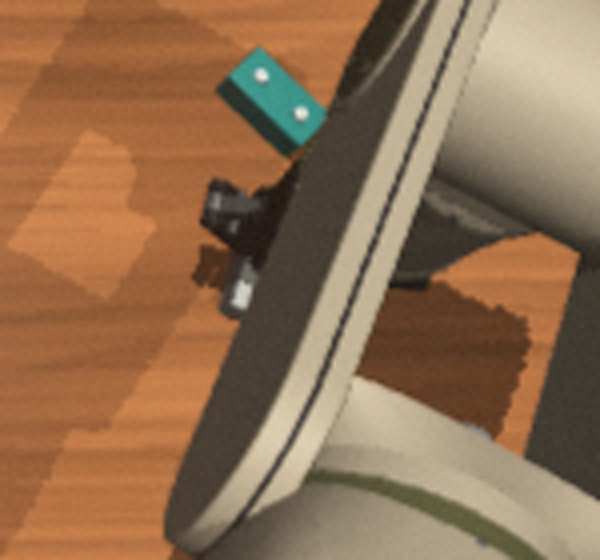

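View pics/e_scene.png

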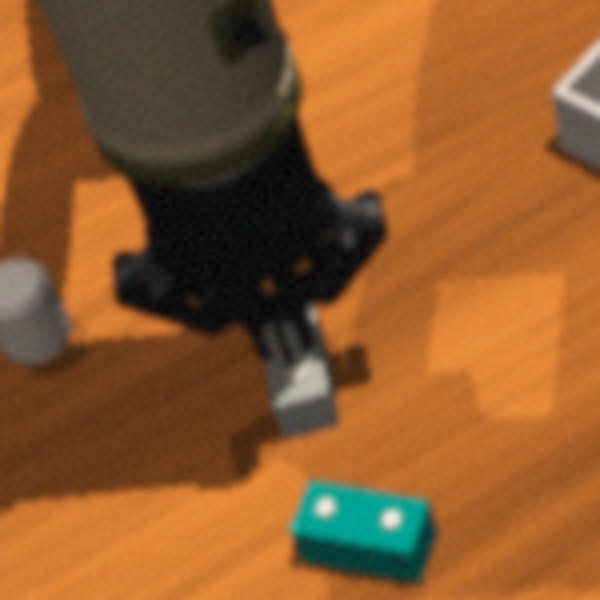

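Run:
```python
from h import *
cs={n:cam(n) for n in("scene","top")}
save(cs["scene"],"f_scene.png",(130,260,50,55),10);save(cs["top"],"f_top.png",(380,195,50,55),10)
s=status.read_state(); print(s["width"], s["tau"],s["ft_force"])
```

```text
2.3995657490189995e-05 [ 2.08541260e-04 -6.59305501e+01 -4.50302804e+01 -4.80581875e-04
  1.65217093e-04  4.28033127e-05] [ 0.03572853 -0.135458    0.66958282]
```

View pics/f_scene.png

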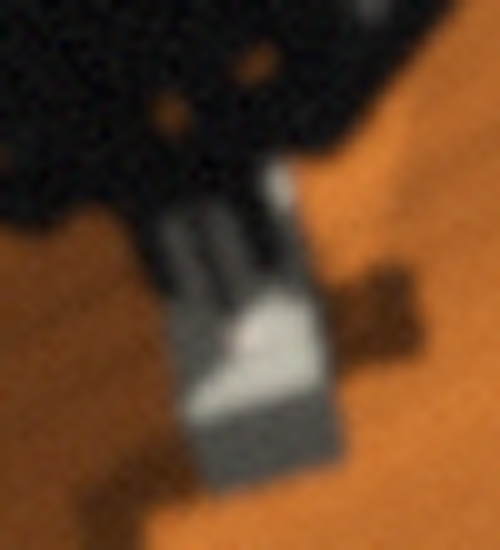

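View pics/f_top.png

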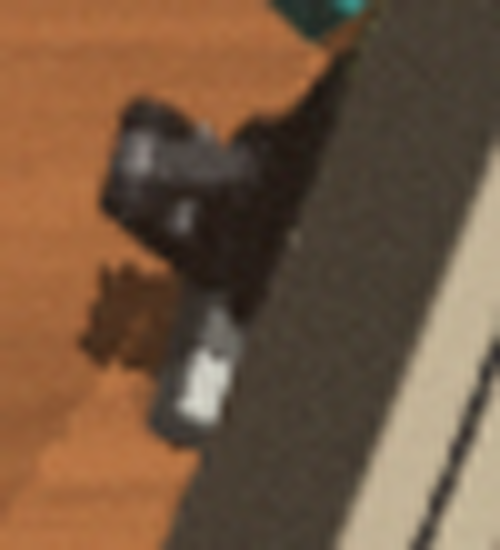

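{"name": "step_arm", "arguments": {
  "motion": "-0.01 0 0 0 1; -0.03 0 0 0 1; -0.06 0 0 0 1; -0.09 0 0 0 1; -0.09 0 0 0 1"
}}

```text
clock: 5.97
position: [0.5809, -0.284, 0.1041]
orientation: [-0.417, 0.572, 0.41, 0.575]
ft_force: [0.3, -0.1, 1.2]
width: -0.0003
```

Run:
```python
from h import *
cs={n:cam(n) for n in("scene","top")}
save(cs["top"],"g_top.png",(340,160,150,140),4); save(cs["scene"],"g_scene.png",(80,200,150,150),4)
s=status.read_state(); print(s["width"],s["position"],s["ft_force"])
```

```text
0.0003665713101240752 [ 0.57860882 -0.2827318   0.09861602] [-0.36126851  0.63292072 -0.15575338]
```

View pics/g_top.png

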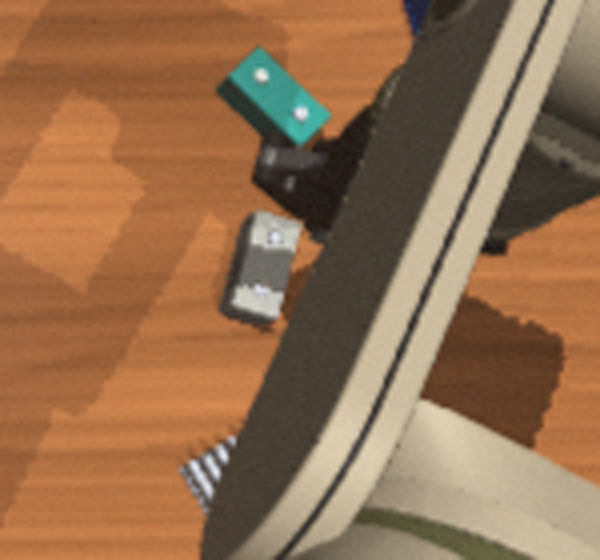

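View pics/g_scene.png

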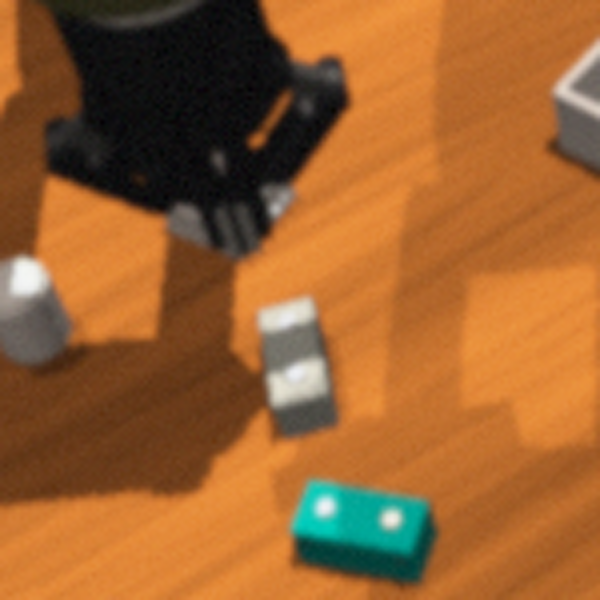

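Run:
```python
from h import *
cs={n:cam(n) for n in("scene","top")}
s=status.read_state(); p=np.array(s["position"]); print(p,s["qpos"])
for dz in(0,.01,.02,.03,.04): print(dz,proj(cs["scene"],p+[0,0,dz]),proj(cs["top"],p+[0,0,dz]))
save(cs["scene"],"i_scene.png",(115,225,60,50),10)
```

```text
[ 0.57655446 -0.28153858  0.09502775] [-5.34124922e-01  3.11467472e-01  1.47881521e+00 -1.91062284e-05
  1.35193902e+00 -1.78312824e+00]
0 [[146.19850329 269.13888186]] [[415.01334762 220.95885571]]
0.01 [[145.07161816 266.08861707]] [[416.43624077 220.13404296]]
0.02 [[143.9236621  262.98131725]] [[417.88952583 219.29161285]]
0.03 [[142.75403855 259.81536762]] [[419.37418704 218.43099483]]
0.04 [[141.56212819 256.58909183]] [[420.8912516  217.55159346]]
```

View pics/i_scene.png

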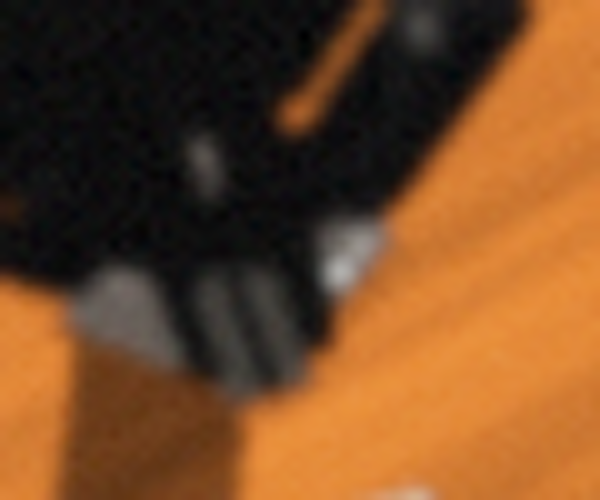

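Run:
```python
from h import *
c=cam("scene")
s=status.read_state(); print(s["position"],s["width"])
for z in(.034,.04): print(onz(c,(155,289.5),z),onz(c,(142.2,264.5),z+.0892))
```

```text
[ 0.57610453 -0.2812693   0.09418585] -7.528629855743887e-05
[ 0.5855671  -0.28081865  0.034     ] [ 0.58428328 -0.28670193  0.1232    ]
[ 0.58971299 -0.28157022  0.04      ] [ 0.58902572 -0.28750365  0.1292    ]
```

{"name": "step_arm", "arguments": {
  "motion": "0.03 0 0 0 0; 0.06 0 0 0 0; 0.085 0 0 0 0; 0.085 0 0 0 0;0.085 0 0 0 0;0.085 0 0 0 0"
}}

```text
clock: 6.72
position: [0.5772, -0.2819, 0.0111]
orientation: [-0.413, 0.574, 0.413, 0.574]
ft_force: [1.6, -0.4, 0.6]
width: 0.0725
```

Run:
```python
from h import *
c=cam("scene")
s=status.read_state(); print(s["position"],s["width"],s["ft_force"])
save(c,"j_scene.png",(110,240,80,70),9)
```

```text
[ 0.57805816 -0.28242658  0.01219835] 0.07868612371341153 [0.31072817 0.27370025 0.87173886]
```

View pics/j_scene.png

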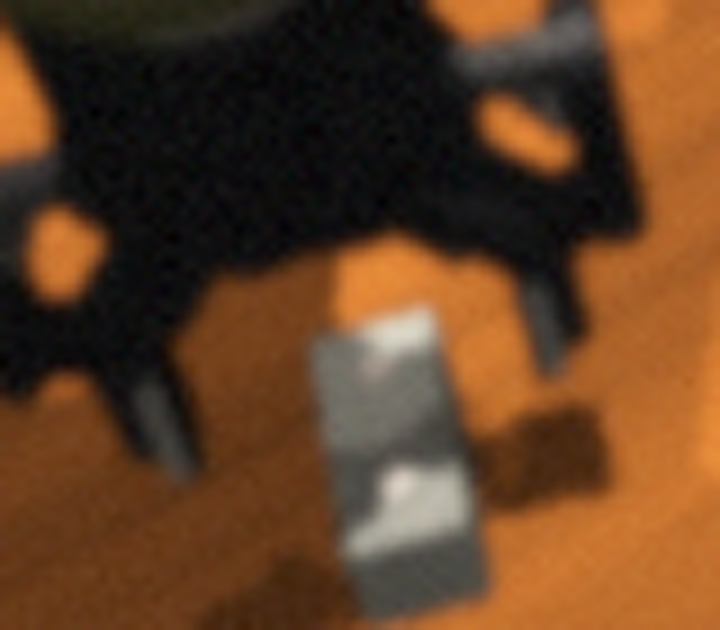

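Run:
```python
from h import *
c=cam("scene")
for z in(.0,.02,.03,.04,.05,.06,.07):
    a=onz(c,(130.6,292.8),z);b=onz(c,(171.3,281.7),z); d=b-a
    print(z,a,b,np.linalg.norm(d),np.arctan2(d[1],d[0]),(a+b)/2)
```

```text
0.0 [ 0.53882691 -0.32060345  0.        ] [ 0.56534464 -0.24023216  0.        ] 0.08463293572883195 1.25210252647872 [ 0.55208578 -0.2804178   0.        ]
0.02 [ 0.55326152 -0.32194353  0.02      ] [ 0.57907775 -0.24369837  0.02      ] 0.08239406804190982 1.2521025264787207 [ 0.56616963 -0.28282095  0.02      ]
0.03 [ 0.56047882 -0.32261357  0.03      ] [ 0.58594431 -0.24543148  0.03      ] 0.08127463419844877 1.2521025264787196 [ 0.57321156 -0.28402252  0.03      ]
0.04 [ 0.56769612 -0.32328361  0.04      ] [ 0.59281086 -0.24716458  0.04      ] 0.0801552003549877 1.2521025264787198 [ 0.58025349 -0.2852241   0.04      ]
0.05 [ 0.57491342 -0.32395365  0.05      ] [ 0.59967741 -0.24889769  0.05      ] 0.07903576651152662 1.25210252647872 [ 0.58729542 -0.28642567  0.05      ]
0.06 [ 0.58213072 -0.32462369  0.06      ] [ 0.60654397 -0.2506308   0.06      ] 0.0779163326680656 1.252102526478719 [ 0.59433734 -0.28762724  0.06      ]
0.07 [ 0.58934802 -0.32529373  0.07      ] [ 0.61341052 -0.2523639   0.07      ] 0.07679689882460455 1.2521025264787193 [ 0.60137927 -0.28882882  0.07      ]
```

{"name": "step_arm", "arguments": {
  "motion": "0.007 0 -0.0005 0 0; 0.014 0 -0.0005 0 0; 0.019 0 -0.0005 0 0; 0.022 0 -0.0005 0 0; 0.022 0 -0.0005 0 0"
}}

```text
clock: 7.23
position: [0.5758, -0.2817, -0.0132]
orientation: [-0.413, 0.574, 0.414, 0.573]
ft_force: [0.1, 0.4, 0.0]
width: 0.0855
```

Run:
```python
from h import *
c=cam("scene")
s=status.read_state(); print(s["position"],s["width"],s["ft_force"])
save(c,"k_scene.png",(110,240,80,70),9)
```

```text
[ 0.57609598 -0.28182703 -0.01261534] 0.08534911291782678 [-0.38938867  0.5686163   0.32594961]
```

View pics/k_scene.png

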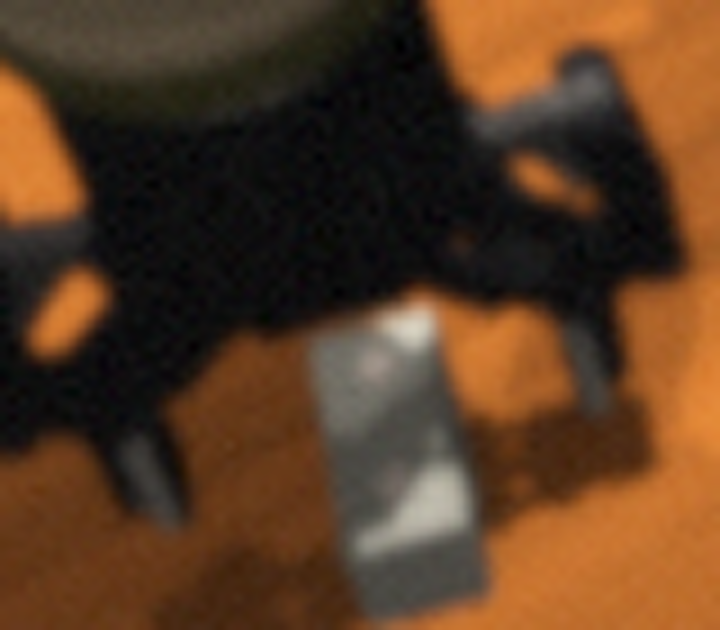

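{"name": "step_arm", "arguments": {
  "motion": "0.004 0 0 0 0; 0.008 0 0 0 0.3; 0.008 0 0 0 0.7; 0.008 0 0 0 1; 0.008 0 0 0 1; 0.008 0 0 0 1; 0.008 0 0 0 1; 0.008 0 0 0 1",
  "squeeze": 40
}}

```text
clock: 7.95
position: [0.577, -0.2824, -0.0194]
orientation: [-0.414, 0.574, 0.413, 0.574]
ft_force: [1.4, 0.4, 2.5]
width: 0.0274
```

Run:
```python
from h import *
c=cam("scene")
s=status.read_state(); print(s["position"],s["width"],s["ft_force"])
save(c,"l_scene.png",(110,240,80,70),9)
```

```text
[ 0.57704673 -0.28236819 -0.01933897] 0.027430713738622887 [-0.024492   -0.09177875  1.84846483]
```

View pics/l_scene.png

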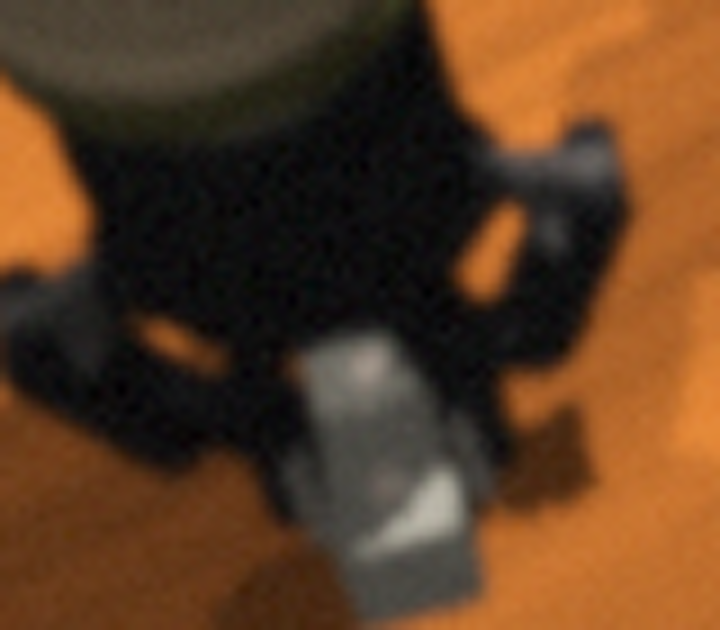

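{"name": "step_arm", "arguments": {
  "motion": "-0.01 0 0 0 1; -0.03 0 0 0 1; -0.06 0 0 0 1; -0.09 0 0 0 1; -0.12 0 0 0 1; -0.12 0 0 0 1; -0.12 0 0 0 1"
}}

```text
clock: 8.58
position: [0.5786, -0.2833, 0.1041]
orientation: [-0.415, 0.573, 0.412, 0.574]
ft_force: [-0.7, 0.2, -2.3]
width: 0.0275
```

```bash
python3 mv.py 0.5725 -0.0155 0.10 0.359
python3 - <<'E'
from h import *
c=cam("scene")
save(c,"m_scene.png",(90,200,120,100),6)
E
```

```text
t 8.58 pos [ 0.5786 -0.2833  0.1041] zang 1.249 down err [ 0.0051 -0.0031 -1.    ] w 0.0275 F [-0.7  0.2 -2.3] q6 [-0.53  0.3   1.47 -0.    1.36 -1.78]
turn 0.89 shift [0.0033 0.0906 0.2522]
```

View pics/m_scene.png

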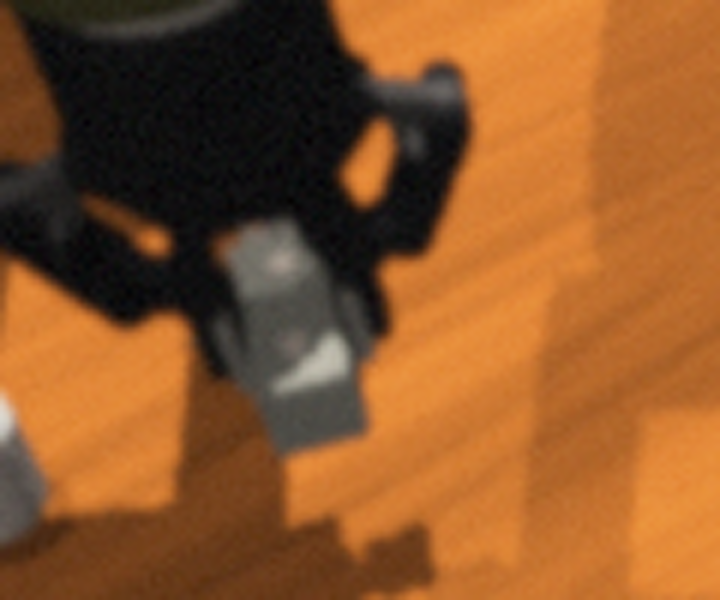

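{"name": "step_arm", "arguments": {
  "motion": "0 0.008 0.02 0.06 1; 0 0.017 0.046 0.16 1; 0 0.027 0.075 0.27 1; 0 0.038 0.105 0.38 1; 0 0.048 0.135 0.49 1; 0 0.059 0.165 0.6 1; 0 0.07 0.195 0.71 1; 0 0.08 0.222 0.81 1; 0 0.088 0.243 0.87 1; 0 0.0906 0.252 0.89 1; 0 0.0906 0.252 0.89 1; 0 0.0906 0.252 0.89 1"
}}

```text
clock: 9.63
position: [0.5693, -0.0142, 0.0987]
orientation: [-0.127, 0.697, 0.127, 0.695]
ft_force: [-0.2, 0.1, -0.4]
width: 0.0276
```

{"name": "step_arm", "arguments": {
  "motion": "0.01 0 0 0 1; 0.01 0 0 0 1"
}}

```text
clock: 9.8
position: [0.5691, -0.0155, 0.0877]
orientation: [-0.126, 0.697, 0.126, 0.695]
ft_force: [-1.1, -0.1, -1.7]
width: 0.0273
```

```bash
python3 mv.py 0.5725 -0.0155 0.03 0.359
python3 - <<'E'
from h import *
c=cam("scene")
save(c,"n_scene.png",(190,130,140,130),5)
c=cam("top")
save(c,"n_top.png",(220,170,140,130),5)
E
python3 mv.py 0.5725 -0.0155 0.03 0.359
```

```text
t 9.8 pos [ 0.5691 -0.0155  0.0877] zang 0.3585 down err [-3.2e-03  1.0e-04 -1.0e+00] w 0.0273 F [-1.1 -0.1 -1.7] q6 [-0.12  0.13  1.7  -0.    1.31 -0.48]
turn -0.0005 shift [ 0.0576 -0.0013  0.0033]
t 9.9 pos [ 0.5695 -0.0155  0.0889] zang 0.3579 down err [-2.4e-03  1.0e-04 -1.0e+00] w 0.027 F [-0.5 -0.2 -0.5] q6 [-0.12  0.13  1.7  -0.    1.31 -0.47]
turn -0.0011 shift [ 0.0589 -0.0012  0.0029]
```

View pics/n_scene.png

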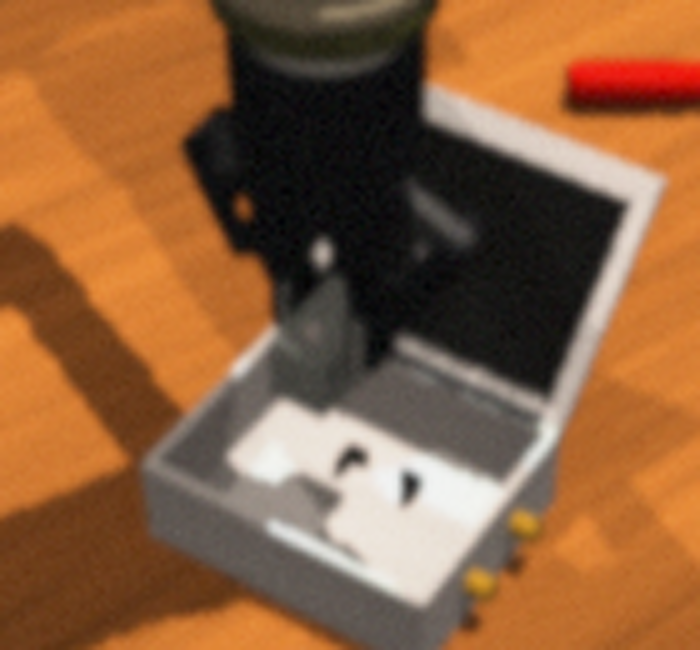

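View pics/n_top.png

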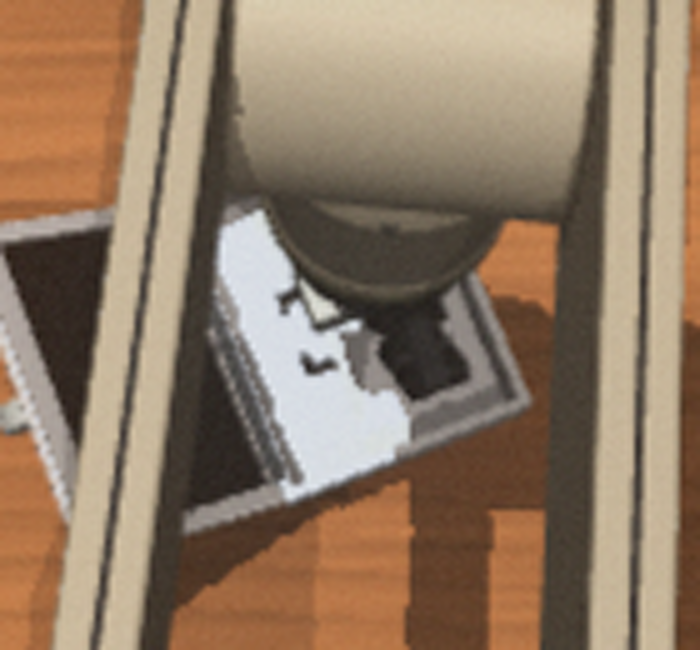

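{"name": "step_arm", "arguments": {
  "motion": "0.02 0 0 0 1; 0.04 0 0 0 1; 0.06 0 0 0 1; 0.075 0 0 0 1; 0.083 0 0 0 1; 0.083 0 0 0 1; 0.083 0 0 0 1; 0.083 0 0 0 1; 0.083 0 0 0 1"
}}

```text
clock: 10.65
position: [0.5718, -0.0148, 0.0089]
orientation: [-0.126, 0.695, 0.126, 0.697]
ft_force: [0.8, 0.1, -0.3]
width: 0.0273
```

```bash
python3 mv.py 0.5725 -0.0155 -0.014 0.359
python3 - <<'E'
from h import *
c=cam("scene")
save(c,"o_scene.png",(210,190,90,80),8)
# module outline predicted if at reported pose
s=status.read_state();p=s["position"]; Rm=R.from_quat(s["orientation"]).as_matrix()
zb=p[2]+.0193
x=Rm[:,1];z=Rm[:,2]
for i in(-.03,.03):
  for j in(-.014,.014):
    for k in (0,.034):
      P=np.array([p[0],p[1],zb+k])+x*i+z*j; print(i,j,k,((proj(c,P)[0]-[210,190]+.5)*8).round())
b=np.load("box.npy")
from fit import wp
print(((proj(c,wp(b,[[.008+sx*.033,sy*.017,.015] for sx in(-1,1) for sy in(-1,1)]))-[210,190]+.5)*8).round())
E
python3 mv.py 0.5725 -0.0155 -0.014 0.359
```

```text
t 10.65 pos [ 0.5718 -0.0148  0.0089] zang 0.3589 down err [ 2.5e-03 -3.0e-04 -1.0e+00] w 0.0273 F [ 0.8  0.1 -0.3] q6 [-0.12  0.23  1.75 -0.    1.16 -0.47]
turn -0.0001 shift [ 0.0229 -0.0009  0.0004]
-0.03 -0.014 0 [293. 345.]
-0.03 -0.014 0.034 [288. 267.]
-0.03 0.014 0 [375. 386.]
-0.03 0.014 0.034 [372. 308.]
0.03 -0.014 0 [409. 214.]
0.03 -0.014 0.034 [407. 134.]
0.03 0.014 0 [489. 252.]
0.03 0.014 0.034 [489. 173.]
[[406. 236.]
 [503. 282.]
 [280. 381.]
 [379. 431.]]
t 10.7 pos [ 0.5717 -0.0147  0.0088] zang 0.3589 down err [ 2.4e-03 -3.0e-04 -1.0e+00] w 0.0274 F [ 0.3 -0.4 -1.9] q6 [-0.12  0.23  1.75  0.    1.16 -0.47]
turn -0.0001 shift [ 0.0228 -0.001   0.0004]
```

View pics/o_scene.png

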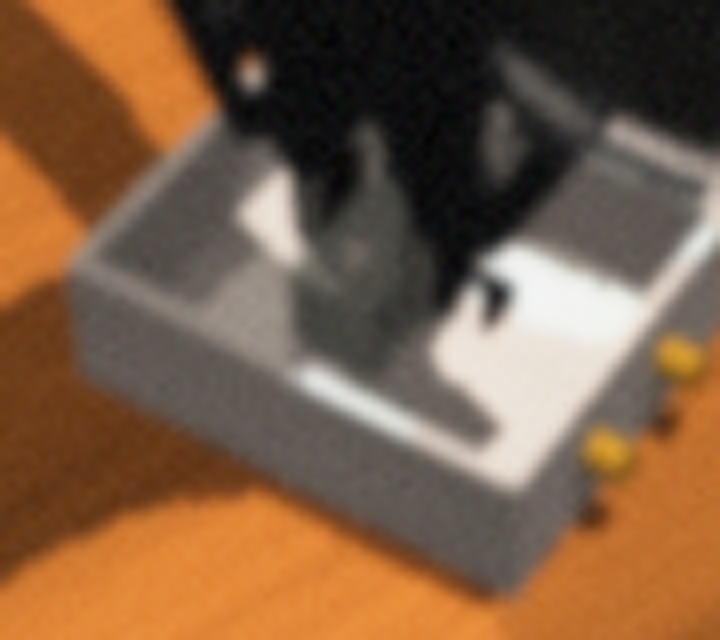

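{"name": "step_arm", "arguments": {
  "motion": "0.004 -0.001 0.0004 0 1; 0.008 -0.001 0.0004 0 1; 0.012 -0.001 0.0004 0 1; 0.015 -0.001 0.0004 0 1; 0.018 -0.001 0.0004 0 1; 0.018 -0.001 0.0004 0 1; 0.018 -0.001 0.0004 0 1"
}}

```text
clock: 11.28
position: [0.5709, -0.0152, -0.0111]
orientation: [-0.126, 0.696, 0.126, 0.695]
ft_force: [-0.1, -0.2, -1.6]
width: 0.0268
```

```bash
python3 mv.py 0.5725 -0.0155 -0.014 0.359
python3 - <<'E'
from h import *
c=cam("scene")
save(c,"p_scene.png",(210,190,90,80),8)
E
python3 mv.py 0.5725 -0.0155 -0.014 0.359
```

```text
t 11.28 pos [ 0.5709 -0.0152 -0.0111] zang 0.3591 down err [-8.e-04  1.e-04 -1.e+00] w 0.0268 F [-0.1 -0.2 -1.6] q6 [-0.12  0.26  1.75 -0.    1.13 -0.48]
turn 0.0001 shift [ 0.0029 -0.0008  0.0014]
t 11.33 pos [ 0.5711 -0.0153 -0.0109] zang 0.359 down err [-3.e-04  0.e+00 -1.e+00] w 0.0274 F [ 0.5  0.7 -1.2] q6 [-0.12  0.26  1.75 -0.    1.13 -0.48]
turn -0.0 shift [ 0.0031 -0.0007  0.0012]
```

View pics/p_scene.png

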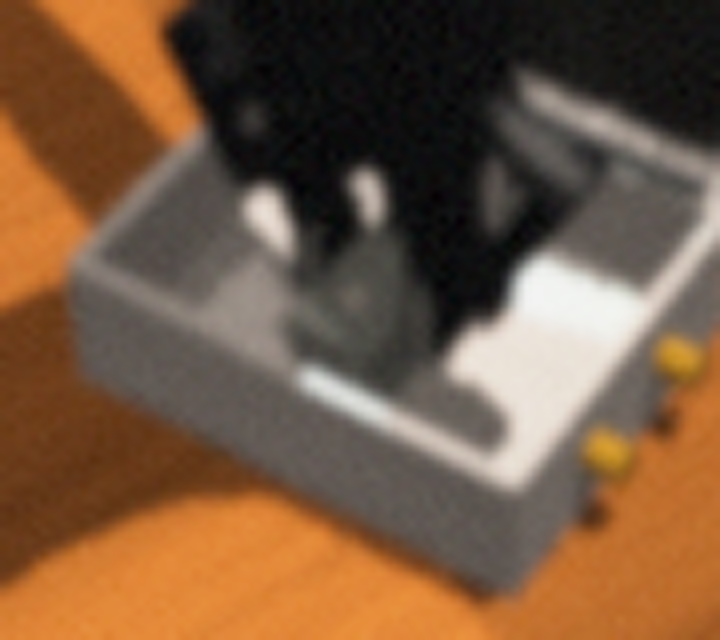

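{"name": "step_arm", "arguments": {
  "motion": "0.0015 -0.0005 0.001 0 1; 0.003 -0.0005 0.001 0 1; 0.0035 -0.0005 0.001 0 1; 0.0035 -0.0005 0.001 0 1; 0.0035 -0.0005 0.001 0 1"
}}

```text
clock: 11.75
position: [0.5723, -0.0154, -0.0142]
orientation: [-0.126, 0.696, 0.126, 0.696]
ft_force: [0.6, -0.3, -0.5]
width: 0.0273
```

```bash
python3 mv.py 0.5725 -0.0155 -0.014 0.359
```

```text
t 11.75 pos [ 0.5723 -0.0154 -0.0142] zang 0.359 down err [-1.e-04 -0.e+00 -1.e+00] w 0.0273 F [ 0.6 -0.3 -0.5] q6 [-0.12  0.27  1.75 -0.    1.12 -0.48]
turn 0.0 shift [-0.0002 -0.0002  0.0001]
```

Release slowly, then rise.

{"name": "step_arm", "arguments": {
  "motion": "0 0 0 0 0.6; 0 0 0 0 0.5; 0 0 0 0 0.4; 0 0 0 0 0.3; 0 0 0 0 0.3; 0 0 0 0 0.3; -0.015 0 0 0 0.3; -0.04 0 0 0 0.3; -0.08 0 0 0 0.3; -0.12 0 0 0 0.2; -0.16 0 0 0 0.2; -0.18 0 0 0 0.2"
}}

```text
clock: 12.75
position: [0.5746, -0.0156, 0.172]
orientation: [-0.127, 0.693, 0.126, 0.698]
ft_force: [1.0, 0.0, 0.9]
width: 0.0687
```

```bash
python3 mv.py 0.48 0.18 0.16 0.359
python3 - <<'E'
from h import *
c=cam("scene")
save(c,"q_scene.png",(200,130,130,130),5)
c=cam("top")
save(c,"q_top.png",(200,170,140,130),5)
E
```

```text
t 12.75 pos [ 0.5746 -0.0156  0.172 ] zang 0.3591 down err [ 7.1e-03 -8.0e-04 -1.0e+00] w 0.0687 F [1.  0.  0.9] q6 [-0.12  0.07  1.61  0.    1.46 -0.48]
turn 0.0001 shift [ 0.0112  0.2165 -0.0199]
```

View pics/q_scene.png

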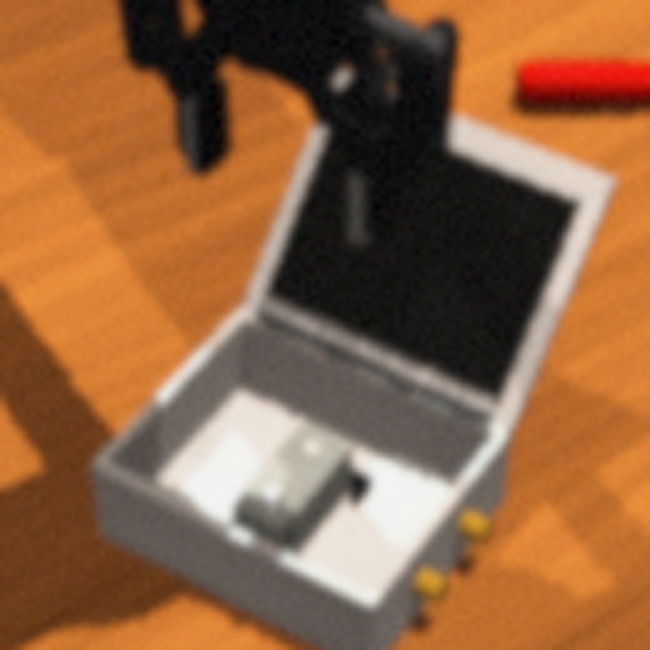

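View pics/q_top.png

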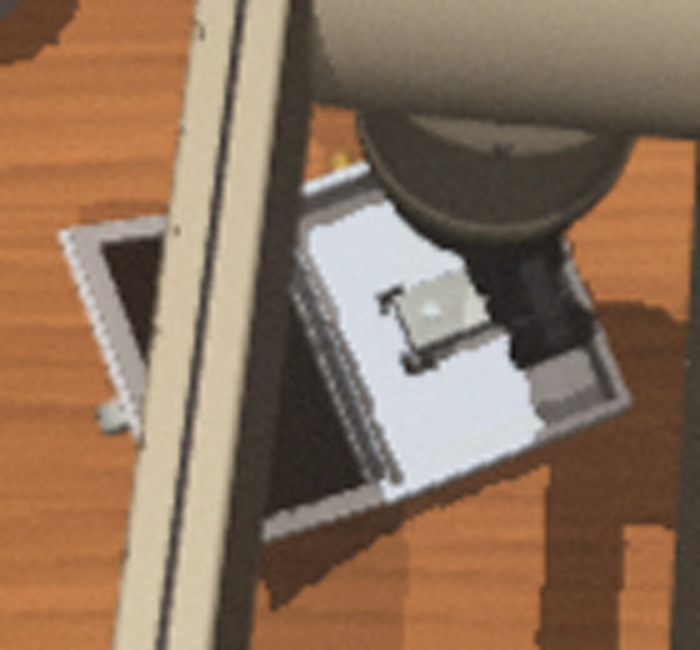

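```bash
cat > lug.py <<'E'
from fit import *
b=np.load("box.npy").copy()
def w(x,z,y=0): return wp(b,[x,y,z])[0]
E
python3 - <<'E'
from lug import *
print(w(-.163,.2), w(-.149,.09))
c=cam("scene"); print(proj(c,w(-.149,.09)),proj(cam("top"),w(-.149,.09)))
for n in("top","scene"):
    print([(np.round(d["position"],1),d["score"]) for d in spotter.place_of("lug",n)][:2], [(np.round(d["rect"],1),d["score"]) for d in spotter.spot_in("lug",n)][:2])
    d=spotter.cut_out("lug",n)[0]; ys,xs=np.nonzero(d["pixels"]); print(xs.min(),xs.max(),ys.min(),ys.max())
t=w(-.163,.2)
import mv; mv.rel([t[0],t[1],.172],.359)
E
```

```text
[0.51272247 0.14462469 0.2       ] [0.51764188 0.13151746 0.09      ]
[[293.95623555 168.92861317]] [[225.96780205 251.66004624]]
[(array([228.7, 250.9]), 0.65)] [(array([214.8, 211.8,  63.1,  69.3]), 0.62), (array([212.7, 202.9, 111. ,  74.6]), 0.59)]
213 276 213 276
[] [(array([250.2, 152.9,  74.1,  64.8]), 0.75)]
249 321 155 214
t 13.25 pos [ 0.5714 -0.0153  0.1641] zang 0.359 down err [-2.8e-03  3.0e-04 -1.0e+00] w 0.0682 F [-0.2  0.1  0.2] q6 [-0.12  0.08  1.61 -0.    1.45 -0.48]
turn 0.0 shift [-0.0077  0.1704  0.0012]
```

{"name": "step_arm", "arguments": {
  "motion": "-0.01 0 0 0 0.4; -0.015 0.02 0 0 0.4; -0.015 0.045 0 0 0.4; -0.015 0.075 0 0 0.4; -0.015 0.105 0 0 0.4; -0.015 0.13 0 0 0.4; -0.015 0.155 0.001 0 0.4; -0.015 0.175 0.001 0 0.4; -0.01 0.176 0.001 0 0.4; -0.01 0.176 0.001 0 0.4; -0.01 0.176 0.001 0 0.4"
}}

```text
clock: 14.17
position: [0.5114, 0.1493, 0.1757]
orientation: [-0.127, 0.696, 0.126, 0.695]
ft_force: [-0.0, -0.3, 0.3]
width: 0.0513
```

Run:
```python
from lug import *
import mv
mv.rel([*w(-.163,0)[:2],.048],.359)
c=cam("scene"); save(c,"r_scene.png",(230,90,130,130),5)
c=cam("top"); save(c,"r_top.png",(180,170,140,130),5)
mv.rel([*w(-.163,0)[:2],.048],.359)
```

```text
t 14.17 pos [0.5114 0.1493 0.1757] zang 0.3594 down err [-5.e-04 -6.e-04 -1.e+00] w 0.0513 F [-0.  -0.3  0.3] q6 [ 0.19 -0.04  1.71 -0.    1.47 -0.17]
turn 0.0004 shift [ 0.1277 -0.0048 -0.0003]
t 14.27 pos [0.5118 0.1488 0.1759] zang 0.358 down err [-0.e+00 -3.e-04 -1.e+00] w 0.0513 F [0.5 0.3 0.4] q6 [ 0.19 -0.04  1.71 -0.    1.47 -0.17]
turn -0.001 shift [ 0.1279 -0.0042 -0.0006]
```

View pics/r_scene.png

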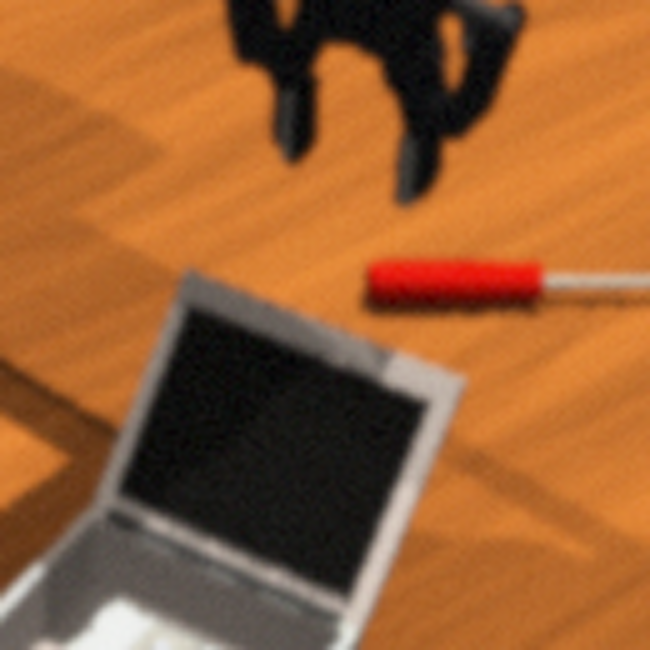

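View pics/r_top.png

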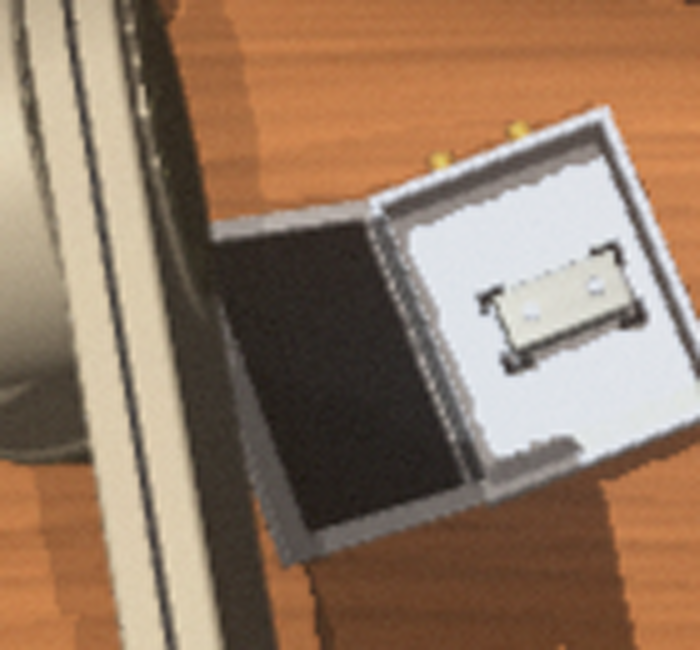

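Run:
```python
from lug import *
c=cam("scene")
def inv(P):
    d=P[:2]-b[:2]; a=b[2]; return np.array([np.cos(a)*d[0]+np.sin(a)*d[1],-np.sin(a)*d[0]+np.cos(a)*d[1]])
for z in(.2,.205,.21): print(z,inv(onz(c,(300,126.3),z)))
s=status.read_state(); print(inv(np.array(s["position"])))
```

```text
0.2 [-0.17129999 -0.00297806]
0.205 [-0.16507558  0.00023217]
0.21 [-0.15885118  0.00344239]
[-0.16720892  0.00061907]
```

{"name": "step_arm", "arguments": {
  "motion": "0.02 0 0 0 0.4; 0.045 0 0 0 0.4; 0.07 0 0 0 0.4; 0.09 0 0 0 0.4; 0.1 0 0 0 0.4; 0.1 0 0 0 0.4; 0.1 0 0 0 0.4; 0.1 0 0 0 0.4"
}}

```text
clock: 14.98
position: [0.5127, 0.1497, 0.0775]
orientation: [-0.126, 0.695, 0.126, 0.697]
ft_force: [0.3, -0.4, 0.1]
width: 0.0515
```

Run:
```python
from lug import *
import mv
c=cam("scene"); save(c,"s_scene.png",(230,90,130,130),5)
c=cam("top"); save(c,"s_top.png",(180,170,140,130),5)
mv.rel([*w(-.163,0)[:2],.048],.359)
```

```text
t 15.08 pos [0.5129 0.1499 0.0777] zang 0.3589 down err [ 3.e-03  5.e-04 -1.e+00] w 0.0514 F [-1.  -0.2 -0.8] q6 [ 0.19  0.05  1.81 -0.    1.28 -0.17]
turn -0.0001 shift [ 0.0297 -0.0048 -0.0021]
```

View pics/s_scene.png

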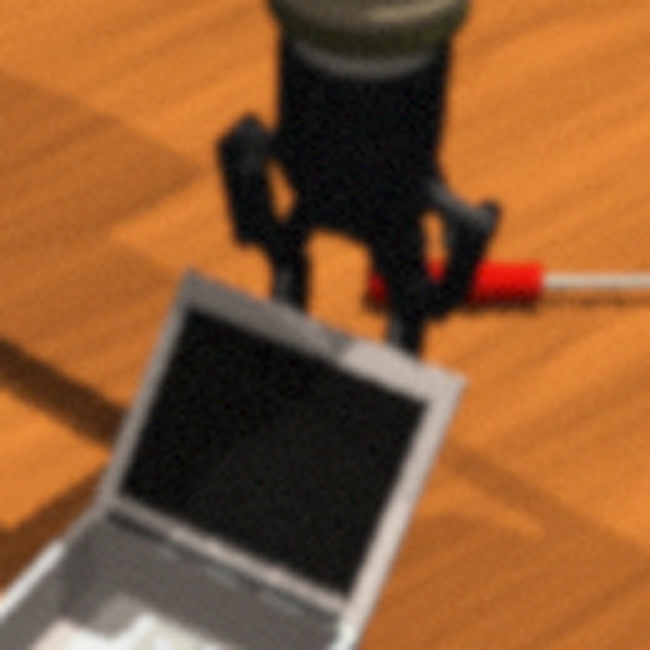

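View pics/s_top.png

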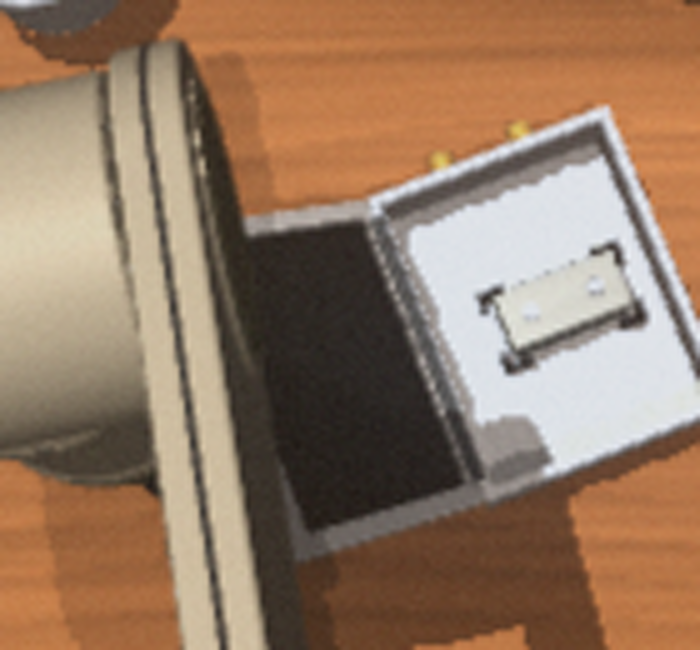

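{"name": "step_arm", "arguments": {
  "motion": "0.008 0 -0.001 0 0.4; 0.016 0 -0.002 0 0.4; 0.023 0 -0.002 0 0.4; 0.029 -0.002 -0.002 0 0.4; 0.029 -0.005 -0.002 0 0.4; 0.029 -0.005 -0.002 0 0.4; 0.029 -0.005 -0.002 0 0.4"
}}

```text
clock: 15.67
position: [0.5114, 0.1441, 0.0467]
orientation: [-0.126, 0.696, 0.126, 0.696]
ft_force: [0.4, -0.5, 0.2]
width: 0.0514
```

Run:
```python
from lug import *
import mv
c=cam("scene"); save(c,"t_scene.png",(240,110,100,100),7)
mv.rel([*w(-.163,0)[:2],.048],.359)
```

```text
t 15.72 pos [0.5115 0.1441 0.0469] zang 0.3588 down err [ 2.e-04 -1.e-04 -1.e+00] w 0.0515 F [-0.3  0.7  0.4] q6 [ 0.18  0.08  1.84 -0.    1.23 -0.18]
turn -0.0002 shift [-0.0011  0.      0.0013]
```

View pics/t_scene.png

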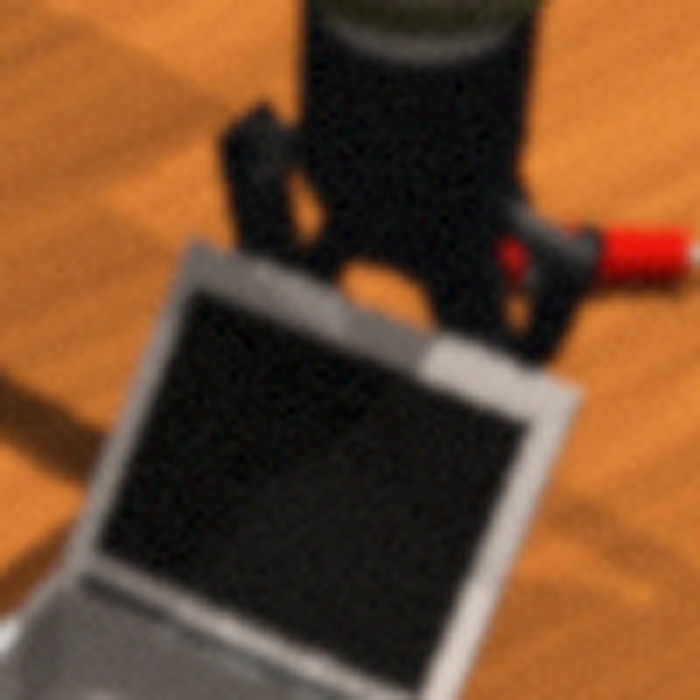

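{"name": "step_arm", "arguments": {
  "motion": "0 0 0.001 0 0.6; 0 0 0.001 0 0.75; 0 0 0.001 0 1; 0 0 0.001 0 1; 0 0 0.001 0 1; 0 0 0.001 0 1",
  "squeeze": 25
}}

```text
clock: 16.22
position: [0.5127, 0.1448, 0.0471]
orientation: [-0.126, 0.695, 0.126, 0.696]
ft_force: [2.4, 0.7, 0.7]
width: 0.0113
```

Run:
```python
from lug import *
import mv
mv.rel([*w(-.163,0)[:2],.048],.359)
```

```text
t 16.22 pos [0.5127 0.1448 0.0471] zang 0.3591 down err [ 9.e-04  2.e-04 -1.e+00] w 0.0113 F [2.4 0.7 0.7] q6 [ 0.18  0.08  1.83 -0.    1.22 -0.18]
turn 0.0001 shift [-0.0009 -0.0002 -0.    ]
```

```bash
cat > arc.py <<'E'
import numpy as np,sys
r=np.array([float(sys.argv[3]),float(sys.argv[4])]) if len(sys.argv)>3 else np.array([-.098,.042])
def at(d): c,s=np.cos(d),np.sin(d); return np.array([c*r[0]+s*r[1],-s*r[0]+c*r[1]])
d0=float(sys.argv[1])
for d in np.arange(d0,float(sys.argv[2])+1e-6,.06):
    D=at(d)-at(d0); print(round(d,2),"%.4f %.4f"%(-D[1],-D[0]))
E
python3 arc.py 0 .7
```

```text
0.0 -0.0000 -0.0000
0.06 -0.0058 -0.0027
0.12 -0.0114 -0.0057
0.18 -0.0169 -0.0091
0.24 -0.0221 -0.0128
0.3 -0.0271 -0.0168
0.36 -0.0318 -0.0211
0.42 -0.0363 -0.0256
0.48 -0.0405 -0.0305
0.54 -0.0444 -0.0355
0.6 -0.0480 -0.0408
0.66 -0.0513 -0.0463
```

{"name": "step_arm", "arguments": {
  "motion": "-0.0029 -0.0013 0 0 1; -0.0058 -0.0027 0 0 1; -0.0086 -0.0042 0 0 1; -0.0114 -0.0057 0 0 1; -0.0142 -0.0074 0 0 1; -0.0169 -0.0091 0 0 1; -0.0169 -0.0091 0 0 1"
}}

```text
clock: 16.8
position: [0.5159, 0.1361, 0.0641]
orientation: [-0.126, 0.695, 0.126, 0.696]
ft_force: [4.1, 1.2, -3.4]
width: 0.0112
```

Run:
```python
from lug import *
import mv
mv.rel([*w(-.163,0)[:2],.048],.359)
c=cam("scene"); save(c,"u_scene.png",(240,90,100,120),6)
```

```text
t 16.8 pos [0.5159 0.1361 0.0641] zang 0.3588 down err [ 8.e-04  4.e-04 -1.e+00] w 0.0112 F [ 4.1  1.2 -3.4] q6 [ 0.16  0.06  1.82  0.    1.26 -0.2 ]
turn -0.0002 shift [ 0.0161  0.0091 -0.    ]
```

View pics/u_scene.png

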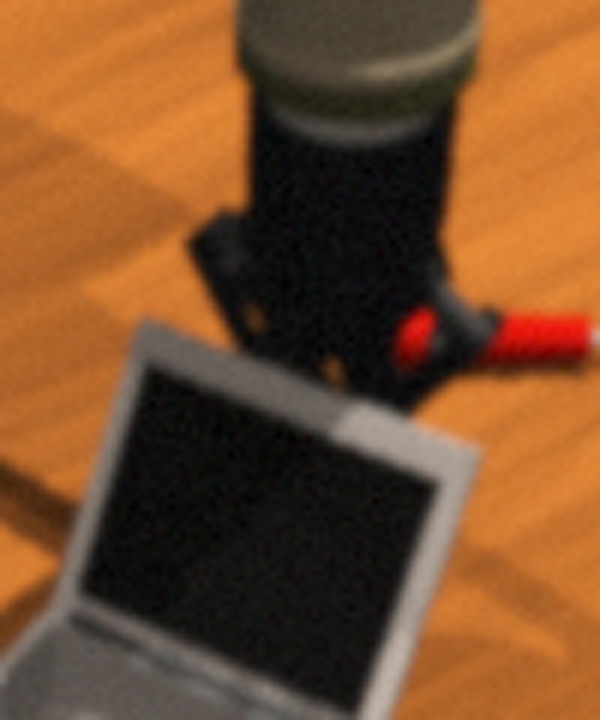

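```bash
python3 arc.py 0.18 .9
```

```text
0.18 -0.0000 -0.0000
0.24 -0.0052 -0.0037
0.3 -0.0102 -0.0077
0.36 -0.0150 -0.0120
0.42 -0.0194 -0.0165
0.48 -0.0236 -0.0214
0.54 -0.0275 -0.0264
0.6 -0.0311 -0.0317
0.66 -0.0344 -0.0372
0.72 -0.0373 -0.0429
0.78 -0.0399 -0.0488
0.84 -0.0421 -0.0548
0.9 -0.0440 -0.0609
```

{"name": "step_arm", "arguments": {
  "motion": "-0.0052 -0.0037 0 0 1; -0.0102 -0.0077 0 0 1; -0.015 -0.012 0 0 1; -0.0194 -0.0165 0 0 1; -0.0236 -0.0214 0 0 1; -0.0275 -0.0264 0 0 1; -0.0311 -0.0317 0 0 1; -0.0311 -0.0317 0 0 1"
}}

```text
clock: 17.52
position: [0.527, 0.1065, 0.0955]
orientation: [-0.126, 0.695, 0.126, 0.696]
ft_force: [2.7, 3.7, 0.5]
width: 0.0115
```

Run:
```python
from lug import *
import mv
mv.rel([*w(-.163,0)[:2],.048],.359)
c=cam("scene"); save(c,"v_scene.png",(220,70,130,130),5)
t=cam("top"); save(t,"v_top.png",(180,170,140,130),5)
for q in(1.4,1.6,1.72,1.8,2.0,2.2): print(q,[((proj(c,w(*[fl(q,.124,s*.075,0)[i] for i in(0,2)],s*.075))[0]-[220,70]+.5)*5).round() for s in(-1,1)])
```

```text
t 17.52 pos [0.527  0.1065 0.0955] zang 0.3587 down err [ 8.e-04  7.e-04 -1.e+00] w 0.0115 F [2.7 3.7 0.5] q6 [ 0.1   0.04  1.78  0.    1.32 -0.26]
turn -0.0003 shift [ 0.0475  0.0408 -0.0001]
1.4 [array([106., 434.]), array([405., 562.])]
1.6 [array([138., 401.]), array([434., 525.])]
1.72 [array([157., 386.]), array([451., 507.])]
1.8 [array([169., 378.]), array([462., 497.])]
2.0 [array([198., 365.]), array([486., 481.])]
2.2 [array([223., 363.]), array([506., 476.])]
```

View pics/v_scene.png

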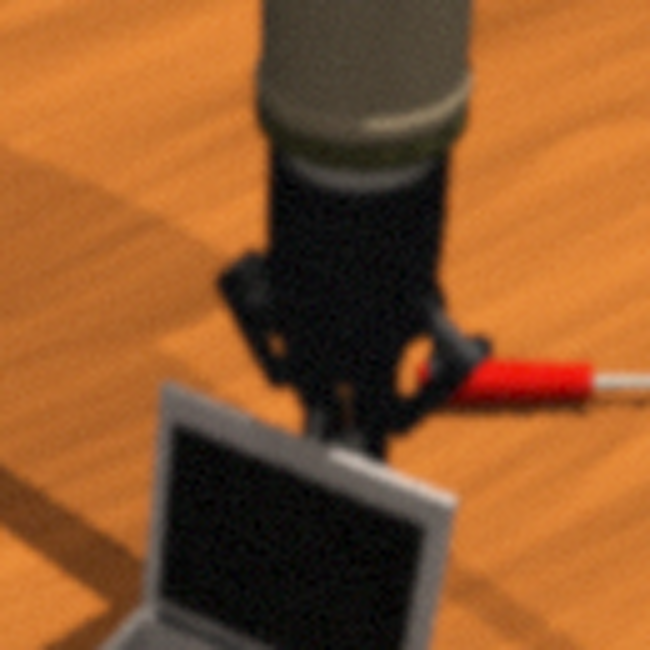

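View pics/v_top.png

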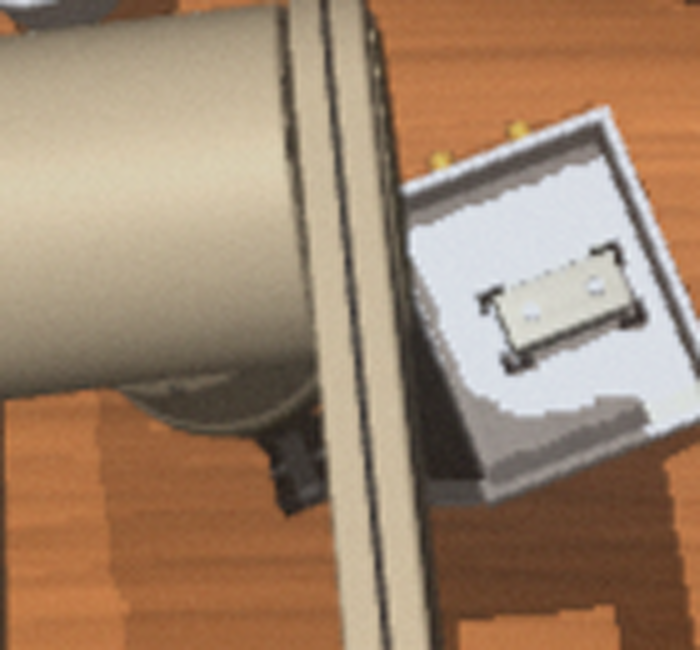

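```bash
python3 arc.py 0.6 1.2; echo; python3 arc.py 1.2 1.8
```

```text
0.6 -0.0000 -0.0000
0.66 -0.0033 -0.0055
0.72 -0.0062 -0.0112
0.78 -0.0088 -0.0170
0.84 -0.0110 -0.0230
0.9 -0.0129 -0.0291
0.96 -0.0144 -0.0354
1.02 -0.0155 -0.0417
1.08 -0.0162 -0.0480
1.14 -0.0166 -0.0544
1.2 -0.0166 -0.0608

1.2 -0.0000 -0.0000
1.26 0.0004 -0.0064
1.32 0.0012 -0.0127
1.38 0.0024 -0.0190
1.44 0.0039 -0.0252
1.5 0.0058 -0.0313
1.56 0.0081 -0.0373
1.62 0.0107 -0.0431
1.68 0.0137 -0.0488
1.74 0.0170 -0.0543
1.8 0.0207 -0.0595
```

{"name": "step_arm", "arguments": {
  "motion": "-0.0033 -0.0055 0 0 1; -0.0062 -0.0112 0 0 1; -0.0088 -0.017 0 0 1; -0.011 -0.023 0 0 1; -0.0129 -0.0291 0 0 1; -0.0144 -0.0354 0 0 1; -0.0155 -0.0417 0 0 1; -0.0162 -0.048 0 0 1; -0.0166 -0.0544 0 0 1; -0.0166 -0.0608 0 0 1; -0.0166 -0.0608 0 0 1"
}}

```text
clock: 18.53
position: [0.5487, 0.0489, 0.1121]
orientation: [-0.126, 0.695, 0.126, 0.696]
ft_force: [2.1, 3.4, 6.3]
width: 0.0117
```

Run:
```python
from lug import *
import mv
mv.rel([*w(-.163,0)[:2],.048],.359)
c=cam("scene"); save(c,"w_scene.png",(200,90,130,150),5)
for q in(.9,1.0,1.1,1.2,1.3): print(q,[((proj(c,w(*[fl(q,.124,s*.075,0)[i] for i in(0,2)],s*.075))[0]-[200,90]+.5)*5).round() for s in(-1,1)])
```

```text
t 18.53 pos [0.5487 0.0489 0.1121] zang 0.3586 down err [ 1.4e-03 -2.0e-04 -1.0e+00] w 0.0117 F [2.1 3.4 6.3] q6 [-0.    0.06  1.73 -0.    1.35 -0.36]
turn -0.0004 shift [ 0.0641  0.1023 -0.0002]
0.9 [array([133., 450.]), array([433., 587.])]
1.0 [array([146., 424.]), array([446., 560.])]
1.1 [array([160., 400.]), array([460., 533.])]
1.2 [array([175., 376.]), array([475., 508.])]
1.3 [array([190., 354.]), array([490., 484.])]
```

View pics/w_scene.png

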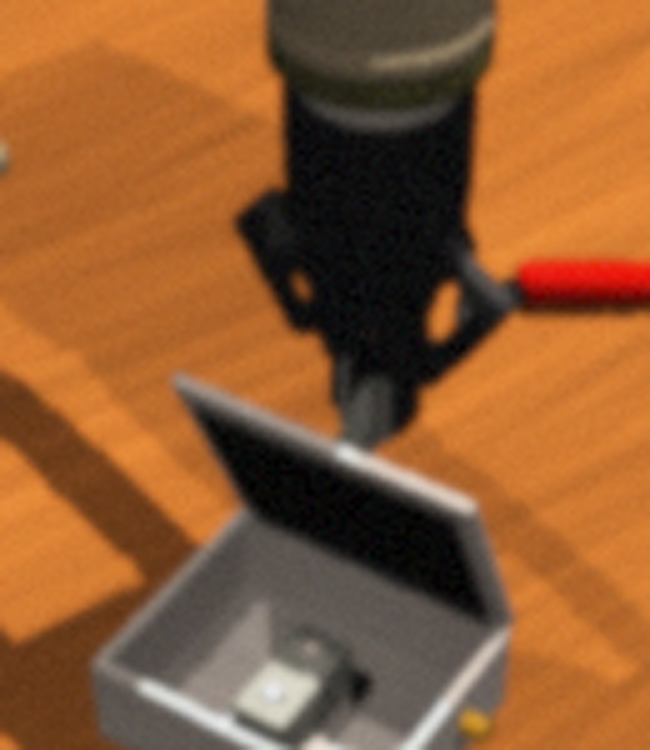

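```bash
python3 arc.py 0 .48 -.001 .1085
```

```text
0.0 -0.0000 -0.0000
0.06 0.0001 -0.0065
0.12 0.0007 -0.0130
0.18 0.0016 -0.0194
0.24 0.0029 -0.0258
0.3 0.0046 -0.0321
0.36 0.0066 -0.0383
0.42 0.0090 -0.0443
0.48 0.0118 -0.0502
```

{"name": "step_arm", "arguments": {
  "motion": "0.0001 -0.0065 0 0 1; 0.0007 -0.013 0 0 1; 0.0016 -0.0194 0 0 1; 0.0029 -0.0258 0 0 1; 0.0046 -0.0321 0 0 1; 0.0066 -0.0383 0 0 1; 0.0066 -0.0383 0 0 1; 0.0066 -0.0383 0 0 1"
}}

```text
clock: 19.25
position: [0.5623, 0.0127, 0.1046]
orientation: [-0.126, 0.695, 0.126, 0.696]
ft_force: [6.5, 1.4, 1.5]
width: 0.0115
```

Run:
```python
from lug import *
import mv
mv.rel([*w(-.163,0)[:2],.048],.359)
c=cam("scene"); save(c,"x_scene.png",(200,90,130,150),5)
for q in(.7,.8,.9,1.0,1.1): print(q,[((proj(c,w(*[fl(q,.124,s*.075,0)[i] for i in(0,2)],s*.075))[0]-[200,90]+.5)*5).round() for s in(-1,1)])
s=status.read_state()["position"]; d=np.array(s[:2])-b[:2]; print("box x rel hinge",np.cos(b[2])*d[0]+np.sin(b[2])*d[1]+.06, s[2]+.046-.05)
```

```text
t 19.25 pos [0.5623 0.0127 0.1046] zang 0.3582 down err [ 1.3e-03 -6.0e-04 -1.0e+00] w 0.0115 F [6.5 1.4 1.5] q6 [-0.07  0.1   1.71 -0.    1.34 -0.43]
turn -0.0008 shift [ 0.0564  0.141  -0.0002]
0.7 [array([111., 503.]), array([409., 643.])]
0.8 [array([122., 477.]), array([420., 615.])]
0.9 [array([133., 450.]), array([433., 587.])]
1.0 [array([146., 424.]), array([446., 560.])]
1.1 [array([160., 400.]), array([460., 533.])]
box x rel hinge 0.0378979570352944 0.10057402447791457
```

View pics/x_scene.png

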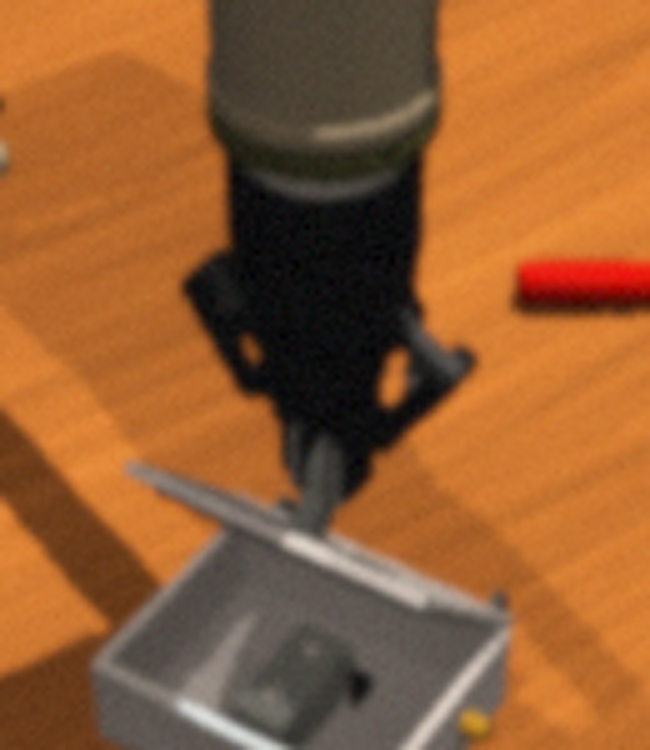

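```bash
python3 arc.py 0 .85 .0379 .1006
```

```text
0.0 -0.0000 -0.0000
0.06 0.0025 -0.0060
0.12 0.0053 -0.0118
0.18 0.0084 -0.0174
0.24 0.0119 -0.0228
0.3 0.0157 -0.0280
0.36 0.0198 -0.0330
0.42 0.0242 -0.0377
0.48 0.0289 -0.0422
0.54 0.0338 -0.0463
0.6 0.0390 -0.0502
0.66 0.0444 -0.0537
0.72 0.0500 -0.0569
0.78 0.0557 -0.0598
0.84 0.0617 -0.0623
```

{"name": "step_arm", "arguments": {
  "motion": "0.0025 -0.006 0 0 1; 0.0053 -0.0118 0 0 1; 0.0084 -0.0174 0 0 1; 0.0119 -0.0228 0 0 1; 0.0157 -0.028 0 0 1; 0.0198 -0.033 0 0 1; 0.022 -0.0354 0 0 1; 0.0242 -0.0377 0 0 1; 0.0265 -0.04 0 0 1; 0.0289 -0.0422 0 0 1; 0.0289 -0.0422 0 0 1; 0.0289 -0.0422 0 0 1"
}}

```text
clock: 20.3
position: [0.5772, -0.0268, 0.0757]
orientation: [-0.126, 0.695, 0.126, 0.696]
ft_force: [6.3, 1.8, 0.8]
width: 0.0108
```

Run:
```python
from lug import *
import mv
mv.rel([*w(-.163,0)[:2],.048],.359)
c=cam("scene"); save(c,"y_scene.png",(190,110,130,150),5)
for q in(.2,.3,.36,.4,.5): print(q,[((proj(c,w(*[fl(q,.124,s*.075,0)[i] for i in(0,2)],s*.075))[0]-[190,110]+.5)*5).round() for s in(-1,1)])
s=status.read_state()["position"]; d=np.array(s[:2])-b[:2]; print("box x rel hinge",np.cos(b[2])*d[0]+np.sin(b[2])*d[1]+.06, s[2]+.046-.05)
```

```text
t 20.3 pos [ 0.5772 -0.0268  0.0757] zang 0.3585 down err [ 1.6e-03 -6.0e-04 -1.0e+00] w 0.0108 F [6.3 1.8 0.8] q6 [-0.13  0.16  1.69 -0.    1.29 -0.49]
turn -0.0005 shift [ 0.0275  0.1832 -0.0002]
0.2 [array([135., 528.]), array([422., 672.])]
0.3 [array([137., 505.]), array([427., 649.])]
0.36 [array([139., 491.]), array([430., 634.])]
0.4 [array([140., 481.]), array([432., 624.])]
0.5 [array([146., 456.]), array([440., 598.])]
box x rel hinge 0.08011439865713044 0.07173302301839012
```

View pics/y_scene.png

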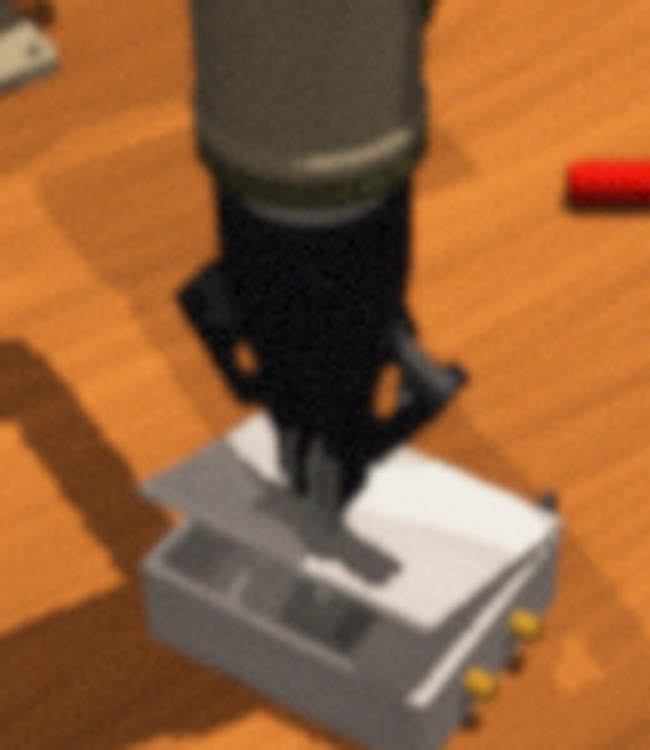

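```bash
python3 arc.py 0 .42 .0801 .0717
```

```text
0.0 -0.0000 -0.0000
0.06 0.0049 -0.0042
0.12 0.0101 -0.0080
0.18 0.0155 -0.0115
0.24 0.0211 -0.0147
0.3 0.0269 -0.0176
0.36 0.0328 -0.0201
0.42 0.0389 -0.0223
```

{"name": "step_arm", "arguments": {
  "motion": "0.0025 -0.0021 0 0 1; 0.0049 -0.0042 0 0 1; 0.0075 -0.0061 0 0 1; 0.0101 -0.008 0 0 1; 0.0128 -0.0098 0 0 1; 0.0155 -0.0115 0 0 1; 0.0183 -0.0132 0 0 1; 0.0211 -0.0147 0 0 1; 0.024 -0.0162 0 0 1; 0.0269 -0.0176 0 0 1; 0.0269 -0.0176 0 0 1"
}}

```text
clock: 21.27
position: [0.5835, -0.0436, 0.0487]
orientation: [-0.126, 0.695, 0.126, 0.696]
ft_force: [7.9, 0.1, 2.5]
width: 0.0113
```

Run:
```python
from lug import *
import mv
mv.rel([*w(-.163,0)[:2],.048],.359)
c=cam("scene"); save(c,"z_scene.png",(190,110,130,150),5)
for q in(0,.05,.1,.2,.3): print(q,[((proj(c,w(*[fl(q,.124,s*.075,0)[i] for i in(0,2)],s*.075))[0]-[190,110]+.5)*5).round() for s in(-1,1)])
```

```text
t 21.27 pos [ 0.5835 -0.0436  0.0487] zang 0.3584 down err [ 0.0019 -0.001  -1.    ] w 0.0113 F [7.9 0.1 2.5] q6 [-0.16  0.21  1.69 -0.    1.24 -0.52]
turn -0.0006 shift [ 4.000e-04  2.011e-01 -2.000e-04]
0 [array([137., 568.]), array([419., 712.])]
0.05 [array([136., 559.]), array([419., 703.])]
0.1 [array([135., 549.]), array([420., 693.])]
0.2 [array([135., 528.]), array([422., 672.])]
0.3 [array([137., 505.]), array([427., 649.])]
```

View pics/z_scene.png

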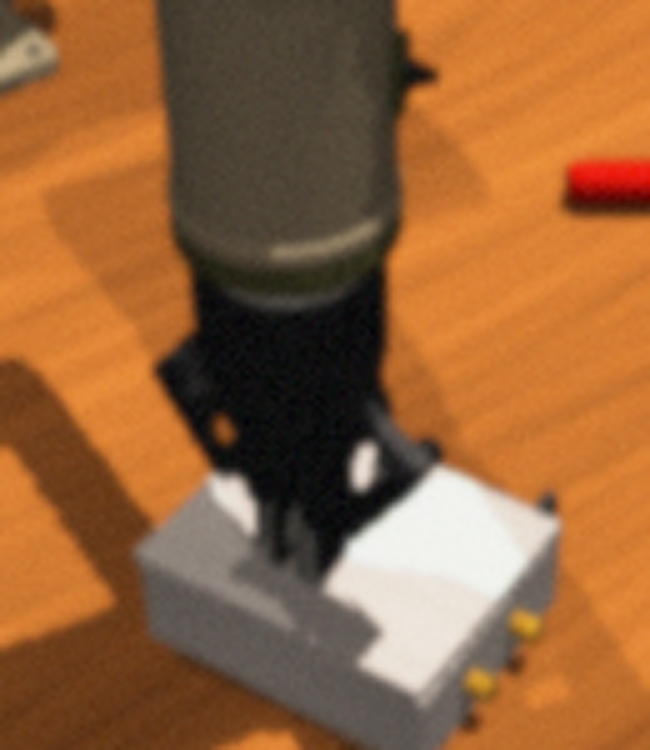

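Nearly closed (about 0.03–0.06 rad left). I'll lower slowly until the force shows contact.

{"name": "step_arm", "arguments": {
  "motion": "0.002 -0.0009 0 0 1; 0.004 -0.0018 0 0 1; 0.006 -0.0025 0 0 1; 0.006 -0.0025 0 0 1; 0.006 -0.0025 0 0 1"
}}

```text
clock: 21.73
position: [0.5843, -0.0458, 0.0432]
orientation: [-0.127, 0.695, 0.126, 0.696]
ft_force: [5.5, 0.2, 2.9]
width: 0.0114
```

{"name": "step_arm", "arguments": {
  "motion": "0.0015 -0.0005 0 0 1; 0.003 -0.001 0 0 1; 0.003 -0.001 0 0 1"
}}

```text
clock: 21.98
position: [0.5845, -0.0459, 0.0429]
orientation: [-0.126, 0.695, 0.126, 0.696]
ft_force: [-9.2, 5.5, 27.2]
width: 0.0114
```

Run:
```python
from lug import *
import mv
mv.rel([*w(-.163,0)[:2],.048],.359)
c=cam("scene"); save(c,"za_scene.png",(190,190,100,80),7)
```

```text
t 21.98 pos [ 0.5845 -0.0459  0.0429] zang 0.359 down err [ 0.0013  0.     -1.    ] w 0.0114 F [-9.2  5.5 27.2] q6 [-0.17  0.22  1.68  0.    1.23 -0.53]
turn 0.0 shift [-0.0052  0.2036 -0.0003]
```

View pics/za_scene.png

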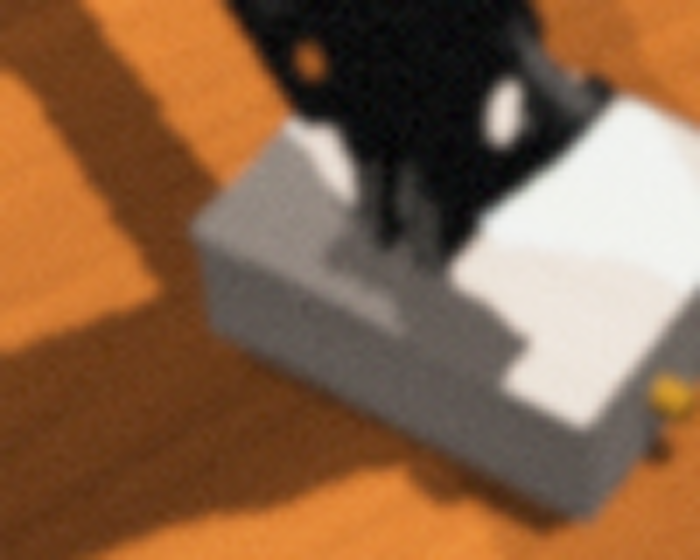

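{"name": "step_arm", "arguments": {
  "motion": "-0.0015 0.0005 0 0 1; -0.0025 0.0008 0 0 1; -0.0025 0.0008 0 0 0.8; -0.0025 0.0008 0 0 0.6; -0.0025 0.0008 0 0 0.4; -0.0025 0.0008 0 0 0.2; -0.0025 0.0008 0 0 0.2; -0.0025 0.0008 0 0 0.2; -0.0025 0.0008 0 0 0.2"
}}

```text
clock: 22.78
position: [0.5831, -0.0448, 0.0423]
orientation: [-0.126, 0.696, 0.126, 0.696]
ft_force: [0.7, -0.5, -0.0]
width: 0.0683
```

{"name": "step_arm", "arguments": {
  "motion": "-0.01 0 0 0 0.2; -0.03 0 0 0 0.2; -0.06 0 0 0 0.2; -0.09 0 0 0 0.2; -0.12 0 0 0 0.2; -0.15 0.03 0 0 0.2; -0.16 0.065 0 0 0.2; -0.16 0.1 0 0 0.2; -0.16 0.14 0 0 0.2; -0.16 0.17 0 0 0.2; -0.16 0.19 0 0 0.2; -0.16 0.19 0 0 0.2"
}}

```text
clock: 23.78
position: [0.5153, 0.1367, 0.2037]
orientation: [-0.127, 0.695, 0.128, 0.696]
ft_force: [-0.7, -0.6, 0.8]
width: 0.0685
```

Run:
```python
from lug import *
import mv
mv.rel([*w(-.163,0)[:2],.048],.359)
c=cam("scene"); save(c,"zb_scene.png"); save(c,"zb_crop.png",(200,170,100,100),6)
t=cam("top"); save(t,"zb_top.png")
for q in(0,.03,.05,.1): print(q,[((proj(c,w(*[fl(q,.124,s*.075,0.006)[i] for i in(0,2)],s*.075))[0]-[200,170]+.5)*6).round() for s in(-1,1)])
```

```text
t 23.78 pos [0.5153 0.1367 0.2037] zang 0.3628 down err [ 7.0e-04  1.6e-03 -1.0e+00] w 0.0685 F [-0.7 -0.6  0.8] q6 [ 0.16 -0.05  1.67  0.    1.52 -0.2 ]
turn 0.0038 shift [0.1557 0.0081 0.0002]
0 [array([103., 311.]), array([443., 484.])]
0.03 [array([102., 304.]), array([443., 477.])]
0.05 [array([102., 300.]), array([443., 472.])]
0.1 [array([102., 287.]), array([445., 460.])]
```

View pics/zb_scene.png

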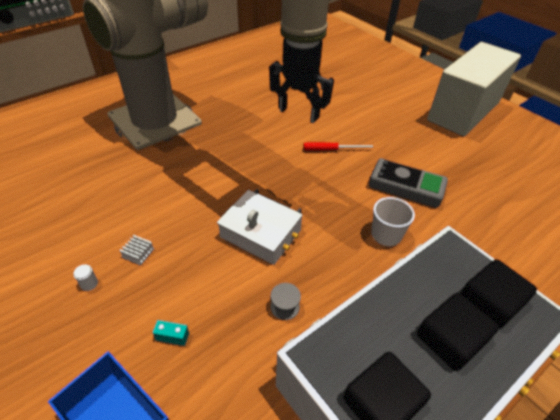

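View pics/zb_crop.png

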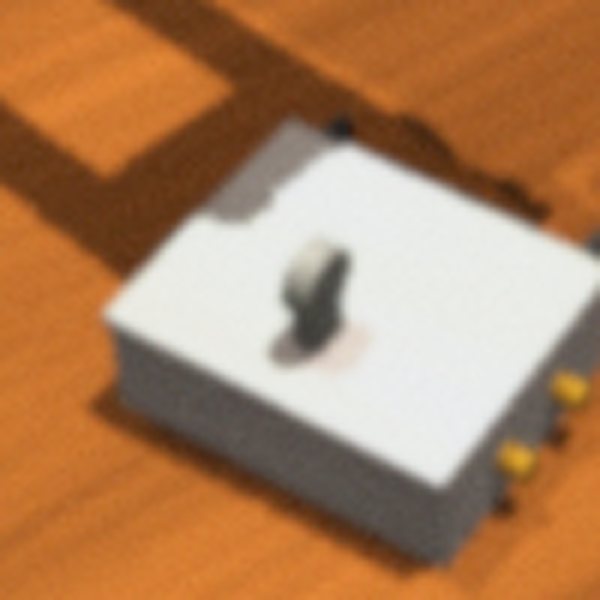

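View pics/zb_top.png

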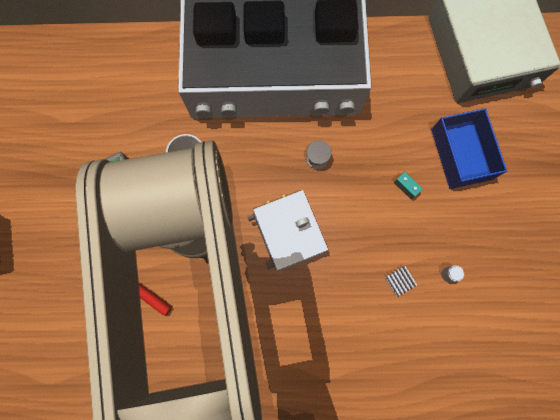

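The scene picture shows the flap level on the box. Its free corners, at (103,314) and (443,487) in the crop, match the closed prediction of (103,311) and (443,484). The bystanders are where they were and the gripper is clear, so I'm handing in.

```bash
python3 -c "
from plant import ticket
print(ticket.job_done())"
```

```text
the job is handed in; nothing more can be done
None
```

I set the grey steel module in the nest, swung the flap over by its lug, lowered it closed in small steps and handed the job in at about 24 s. No verdict was reported.

**Last checks:**
- **Module:** The top picture, taken with the flap still open, showed the module between all four brackets. I couldn't see it again once the flap was shut.
- **Flap:** It looks fully closed. Its free corners lie within about half a pixel of where a closed flap should appear. Lowering ended with a firm 27 N contact, and the flap moved at under about 1 rad/s.
- **Bystanders:** They appear unmoved in the scene picture. In the top view the arm hides part of the screwdriver, meter and cup.
- **Gripper:** It stands clear of everything with no force on it.

**What disagreed:** The reported TCP height was about 27 mm lower than the cameras showed. The first grasp therefore closed on nothing just above the module without disturbing it. I worked out the offset from the pictures and used it for the rest of the job.

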